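# Clear the sorting slate and put the wheel boxes back on their own mats

### The arm

A 6-joint arm with a two-finger parallel gripper is mounted at the origin on the work surface. World frame = base frame: x ahead of the robot, y to its left, z up, the work surface at z = 0. Lengths are in m, angles in rad, forces in N, time in s.
With the tool pointing down it reaches from about 0.25 to 0.8 m from the base axis. Payload 8.5 kg.
Tool frame: the origin (TCP) lies at the very end of the fingers, on their centre line; the grasp point (between the pads) lies 19 mm behind it; z points along the fingers, y is the line along which they close (so a half turn about z gives the same grasp; the last joint's range is limited). The gripper opens to 85 mm and grips with 20 to 120 N. Pads are 22 mm wide; open, the fingers measure 114 mm over their backs; the gripper's body (76 mm by 85 mm) begins 54 mm behind the grasp point. The pads swing forward as they close: fully open they stand 13 mm farther back than shut.
Start: joints at [1.188, 0.238, -0.013, 1.319, 0, 1.571], TCP at [0.196, 0.487, 0.205] pointing down, gripper open.
Joint ranges: [-2.66, 2.66], [-1.03, 1.9], [-1.14, 1.46], [-1.82, 2.27], [-1.45, 1.34], [-3.14, 3.14]. Speed limits (rad/s): [2.22, 2.22, 2.79, 3.14, 3.14, 3.14].

### API

Orientations are given as a rotation vector (axis times angle).
In Python, from bench import r gives the robot as it stands.
- The arm moves only by the shell command python3 -m creep 'ROWS'. ROWS is JSON, a list of rows, each a list of 7 numbers: the closure, from -1 (fully open) to 1 (shut), then the shift along the tool's x, y, z each as a share of 0.5 m, from -1 to 1, then the turn, a rotation vector about the tool's x, y, z each as a share of pi/2 rad, from -1 to 1. In form: [[grip, dx, dy, dz, ax, ay, az], ...]. A call has exactly 5 rows; each row is the pose to reach, as a shift and turn from the pose commanded when the call began, along the tool's axes at that moment; what a row does not reach only later rows make up. A row lasts 1/8 s, in which the tool goes at most 62.5 mm and 10.7 degrees, less where a joint would pass 70% of its speed; a pose out of reach is approached as far as the arm can. A call with a number of a shift or a turn outside -1 to 1 is refused whole. A call with a gripper value outside its range is refused whole. The fingers move at their own pace and stop on an object; the grip force is fixed at half the most. Time passes only in rows, so rows that repeat a pose let the fingers close, or fill a call up. It gives the time, the measured TCP pose, the force, the opening and the grip force at its end, in the units of the state.
- r.observe(): the state, without advancing time (a new reading comes with each control period).
- r.snapshot(name): name is "scene" or "top" or "wrist"; returns the picture (480x640x3 uint8, red, green, blue); there is no depth.
- r.camera_params(name): a dict with "intrinsics" (3x3 intrinsics, pixels), "D" ([k1, k2, p1, p2, k3] as OpenCV has them; the pictures are not rectified), "extrinsics" (4x4, takes a point from camera to world coordinates). Camera axes: x right, y down, z forward; pixel columns grow to the right and rows downward; lengths in m; the calibration is good to about 2 mm. A picture is of the moment at which its call begins: read the wrist's pose just before it. camera_params takes no time and is no camera call; for the wrist camera it gives the pose at the moment of the call.
- r.sign_off(): hands the job in; it is judged then, once.
The state is a dict: "t": time; "q": joint angles; "qd": joint speeds; "effort": joint torques, N m; "position": TCP position; "tcp_rot": TCP orientation; "ft_force": force on the tool from outside, world axes, zero at the start; "ft_torque": the same for the moment, N m; "finger_gap": opening from 0.0 (shut) to 1.0 (fully open); "grip_force": force on a finger pad.
Only numpy, scipy, OpenCV 4.12 (cv2) and the standard library are available. Lean on these libraries where they do the work, as an engineer would, in place of code of your own. Each camera call takes 0.05 s, during which the arm holds its last target. There are 200 camera calls.

### The job

Tidy the sorting bench: pull the chip drawer under the slate right out to its stop, wipe every brass chip off the slate into it with the scraper block (keep the fingers off the chips on the slate), push the drawer fully home and put the scraper back in the middle of its cork rest, upright and lengthwise. The tin box and the pearwood tray stand on each other's mats: swap them, so that the tray is centred on the round mat and the tin is centred on the oblong mat and lengthwise with it, both upright. Do not disturb the bench block, the spring clip or the oil jar.

Things in the scene. Friction and masses are not known exactly. Their poses are not given: they have to be found in the camera images.
- cabinet: Fixed low wooden chip cabinet with a slate top, 140 mm deep (x) x 244 mm wide (y). Origin at the centre of its foot on the bench; its own -x is the front, where the drawer comes out. A wooden rim 8 mm high (top 78 mm above the bench) runs along both sides (20 mm wide) and the back (8 mm wide) of the slate, none along the front.
- slate_front (a point): Middle of the slate's front edge, on its surface, 70 mm above the bench and 70 mm in front of the cabinet's origin; axes as the cabinet's. Free slate from here: x 0 to 132 mm, y -102 to +102 mm. Chips start at x 13 to 83 mm. Chips pushed over this edge fall into the drawer when it is out.
- drawer (a joint): Slide of the chip drawer, m: 0 = fully home, 0.085 = out to its stop, along the cabinet's -x; starts 0 to 0.02. About 2 N of friction; stays where left.
- drawer_handle (a point): Centre of the drawer's brass bar handle: bar 90 mm long along the cabinet's y, 10 mm thick (x), 12 mm high, 40 mm in front of the drawer's face (110 mm in front of the cabinet's origin when home), centre 41 mm above the bench; two stems join it to the face 32 mm either side of the centre. Axes as the cabinet's. Can be pinched from above across x.
- drawer_in (a point): Centre of the drawer's inner floor, 10 mm above the bench; axes as the cabinet's. The drawer is open-topped, inside 120 mm (x) x 216 mm (y) x 39 mm deep, walls 5 mm; home it lies wholly under the slate, at the stop its front 85 mm stand out.
- scraper: Wooden scraper block with a steel sole: sole 110 mm long (x) x 30 mm wide (y) x 16 mm high, and on it a grip rib 60 mm (x) x 22 mm (y) rising to 58 mm above the underside. Origin at the centre of its underside, z up. About 0.18 kg. It is symmetric end for end.
- scraper_rest: The scraper's fixed cork rest on the bench, 150 mm (x) x 70 mm (y) x 3 mm thick; origin at the centre of its underside. The scraper starts on it, lengthwise along x.
- tin: Open tin box of minute wheels, 86 mm (x) x 60 mm (y) x 36 mm high, origin at the centre of its underside. About 0.16 kg; the wheels stay in. Can be gripped across its 60 mm from above.
- tray: Round turned pearwood tray of third wheels, 110 mm in diameter, rim 18 mm high, with a round knob 20 mm in diameter in the centre that rises to 56 mm above the underside. Origin at the centre of its underside. About 0.16 kg; the wheels stay in.
- oblong_mat: Fixed oblong cork mat, 126 mm (x) x 100 mm (y) x 3 mm, origin at the centre of its underside: the place of the tin box. The tray stands on it at the start.
- round_mat: Fixed round cork mat, 134 mm in diameter, 3 mm thick, origin at the centre of its underside: the place of the pearwood tray. The tin stands on it at the start.
- bench_block: Bystander: round black iron bench block, 72 mm in diameter, 30 mm high; origin under its centre.
- clip: Bystander: chromed spring clip, foot 40 x 50 mm, gripping a brass strike rack 80 mm long (x), 52 mm high in all; origin under its centre.
- oil_jar: Bystander: small amber oil jar, 36 mm in diameter, 45 mm high; origin under its centre.
- chip1: A brass chip lying loose on the slate: a disc 18 mm in diameter or an oblong 20 x 11 mm, 5 mm thick, 11 g. Origin at the centre of its underside. May be absent.
- chip2: A brass chip lying loose on the slate: a disc 18 mm in diameter or an oblong 20 x 11 mm, 5 mm thick, 11 g. Origin at the centre of its underside. May be absent.
- chip3: A brass chip lying loose on the slate: a disc 18 mm in diameter or an oblong 20 x 11 mm, 5 mm thick, 11 g. Origin at the centre of its underside. May be absent.
- chip4: A brass chip lying loose on the slate: a disc 18 mm in diameter or an oblong 20 x 11 mm, 5 mm thick, 11 g. Origin at the centre of its underside. May be absent.
- chip5: A brass chip lying loose on the slate: a disc 18 mm in diameter or an oblong 20 x 11 mm, 5 mm thick, 11 g. Origin at the centre of its underside. May be absent.
- chip6: A brass chip lying loose on the slate: a disc 18 mm in diameter or an oblong 20 x 11 mm, 5 mm thick, 11 g. Origin at the centre of its underside. May be absent.
Not all that is in view belongs to the job. What is shaped like the tin but purple is not meant. Leave any grey look-alike of the round_mat alone.

How it is judged:
By the outcome, as a careful person would: the job done as asked, in the order asked, and still so for the second after the job is handed in, with the robot touching nothing.
Of chip1, chip2, chip3, chip4, chip5, chip6 only 3 to 6 are there at a start; the rules pass over those that are not, and their reading is None.
At some moment in a run one of tin, tray may be knocked a few centimetres aside while the robot is not near it.
Once in a run the grip may slacken for a moment while it holds something.
It also fails if it takes over 208 s, if anything falls off the work surface, if the arm or the gripper's body presses on something with over 40 N, if the wrist force passes 120 N, or if a joint passes its speed limit or range.

## Working session

There is one attempt and no reset: what is moved stays moved. The work goes in short steps, Python scripts to look and compute and a shell command to move; the robot and the scene stay as the last step left them, time stands still between calls to the robot, and variables do not carry over. Pictures are saved under pics/ and viewed, at most 14 in all, crops included, and the job is handed in when it is done.

```bash
ls; mkdir -p pics; python3 - <<'E'
from bench import r
import cv2,numpy as np
for n in("top","scene"):
    im=r.snapshot(n); cv2.imwrite(f"pics/{n}0.png",im[:,:,::-1])
    p=r.camera_params(n); print(n,np.round(p["intrinsics"],1).tolist(),p["D"],np.round(p["extrinsics"],3).tolist())
print(r.observe())
E
```

```text
pics
top [[560.2, 0.0, 325.9], [0.0, 560.2, 243.2], [0.0, 0.0, 1.0]] [0.05529194 0.         0.         0.         0.        ] [[0.021, -0.984, 0.178, 0.249], [-1.0, -0.022, -0.002, 0.062], [0.006, -0.178, -0.984, 1.564], [0.0, 0.0, 0.0, 1.0]]
scene [[438.5, 0.0, 318.1], [0.0, 438.5, 240.7], [0.0, 0.0, 1.0]] [0.01982719 0.         0.         0.         0.        ] [[0.423, 0.671, -0.609, 1.056], [0.906, -0.314, 0.283, -0.19], [-0.002, -0.672, -0.741, 0.725], [0.0, 0.0, 0.0, 1.0]]
{'t': 0.1, 'q': array([ 1.18803190e+00,  2.38727257e-01, -1.41736031e-02,  1.31919441e+00,
        6.06775497e-06,  1.57080704e+00]), 'qd': array([ 0.00031769,  0.00014288,  0.00277302, -0.00081311,  0.00069054,
       -0.0012685 ]), 'effort': array([-2.04191740e-03, -5.39721537e+01,  3.47001135e+01,  1.34325525e-02,
       -1.04174976e-04,  2.47390238e-05]), 'position': array([0.19592622, 0.48663147, 0.20443712]), 'tcp_rot': array([-5.97549634e-01, -3.08398201e+00,  2.00114956e-03]), 'ft_force': array([ 0.09692626, -0.14626051,  1.17291364]), 'ft_torque': array([-0.00271975,  0.03774625, -0.04655464]), 'grip_force': 0.0, 'finger_gap': 0.9958856286142344}
```

View pics/top0.png

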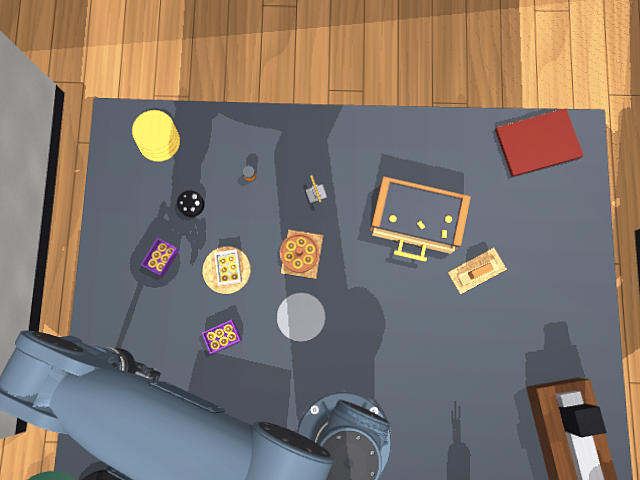

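View pics/scene0.png

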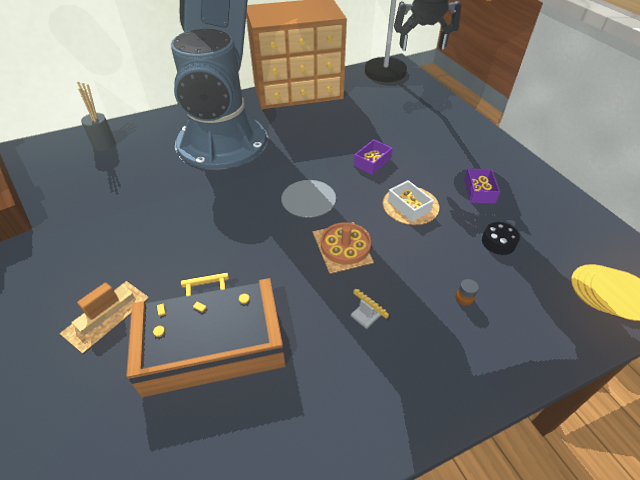

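Look-alikes (top image):
- **Tin:** white box (229,267) on the cork round mat. The purple boxes (159,256) and (222,336) are not meant.
- **Round mat:** cork (227,270). The grey disc (301,317) is not meant.
- **Tray:** (300,252) on the oblong mat.
- **Scraper:** (482,270) on its cork rest.
- **Cabinet:** (420,215), with 4 chips at (393,219), (421,225), (448,219) and (444,234), and the handle at (410,250).

The yellow stack and the red book are not part of the job.

```bash
cat > h.py <<'E'
import cv2,numpy as np
from bench import r
from scipy.spatial.transform import Rotation as R
def cam(n):
    p=r.camera_params(n); return np.array(p["intrinsics"]),np.array(p["D"]),np.array(p["extrinsics"])
def ray(c,uv,z):
    K,D,E=c; uv=np.float64(uv).reshape(-1,1,2)
    n=cv2.undistortPoints(uv,K,D).reshape(-1,2); d=np.c_[n,np.ones(len(n))]@E[:3,:3].T
    o=E[:3,3]; return o+d*((z-o[2])/d[:,2:3])
def pix(c,P):
    K,D,E=c; Ei=np.linalg.inv(E); P=np.float64(P).reshape(-1,3)
    return cv2.projectPoints(P,cv2.Rodrigues(Ei[:3,:3])[0],Ei[:3,3],K,D)[0].reshape(-1,2)
def snap(n,save=None):
    c=cam(n); im=np.ascontiguousarray(r.snapshot(n))
    if save: cv2.imwrite(f"pics/{save}.png",im[:,:,::-1])
    return c,im
def blob(im,lo,hi,roi):
    x0,y0,x1,y1=roi; h=cv2.cvtColor(im,cv2.COLOR_RGB2HSV); m=cv2.inRange(h,np.array(lo),np.array(hi))
    k=np.zeros_like(m); k[y0:y1,x0:x1]=m[y0:y1,x0:x1]
    cs=cv2.findContours(k,cv2.RETR_EXTERNAL,cv2.CHAIN_APPROX_NONE)[0]
    return sorted(cs,key=cv2.contourArea,reverse=True)
def rect(c,cont,z):
    P=ray(c,cont.reshape(-1,2),z)[:,:2].astype(np.float32); (x,y),(w,h),a=cv2.minAreaRect(P*1000)
    if w<h: w,h,a=h,w,a+90
    return np.round([x,y,w,h,(a+90)%180-90],1)   # mm, deg of the long side
def circ(c,cont,z):
    P=ray(c,cont.reshape(-1,2),z)[:,:2].astype(np.float32); (x,y),q=cv2.minEnclosingCircle(P*1000); return np.round([x,y,q],1)
E
python3 - <<'E'
from h import *
im=cv2.imread("pics/top0.png"); rgb=im[:,:,::-1]
hsv=cv2.cvtColor(im,cv2.COLOR_BGR2HSV)
for n,(u,v) in dict(rim=(376,205),rim2=(425,184),slate=(405,205),chip=(393,219),handle=(410,256),rest=(459,282),grip=(483,270),sole=(462,278),tinrim=(217,267),mat=(208,275),tray=(287,262),knob=(299,250),obl=(284,275),bench=(340,300),front=(440,246)).items(): print(n,hsv[v,u])
cv2.imwrite("pics/crop0.png",cv2.resize(im[150:350,180:520],(800,470),interpolation=cv2.INTER_CUBIC))
E
```

```text
rim [ 13 157 185]
rim2 [106  60  97]
slate [109  42 128]
chip [ 29 140 255]
handle [ 30 134 255]
rest [ 17 122 238]
grip [ 16 149 246]
sole [ 22  97 251]
tinrim [110   3 234]
mat [ 22 100 253]
tray [  9 143 204]
knob [ 10 141 223]
obl [106  53 105]
bench [107  37  96]
front [ 24  89 255]
```

View pics/crop0.png

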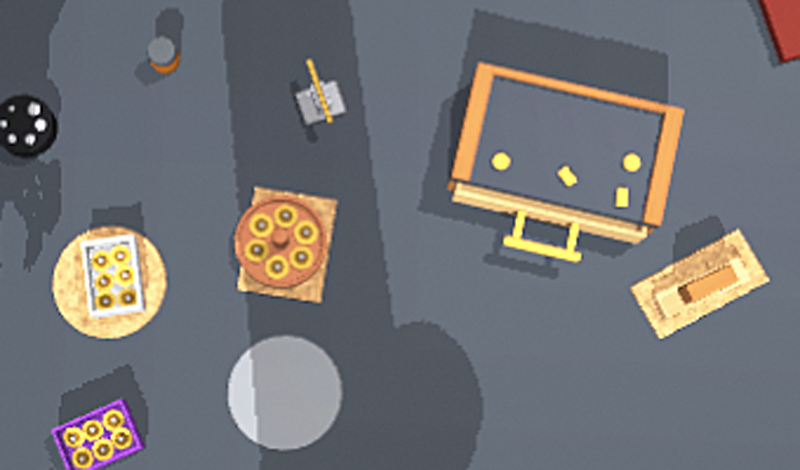

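```bash
python3 - <<'E'
from h import *
c=cam("top"); im=np.ascontiguousarray(cv2.imread("pics/top0.png")[:,:,::-1])
f=lambda p:[(180+x/2.353,150+y/2.35) for x,y in p]
print("cab corners",np.round(ray(c,f([(480,63),(684,108),(660,228),(452,185)]),.078)*1000).tolist())
b=blob(im,(8,120,120),(18,255,255),(360,170,480,255)); print([ (cv2.contourArea(x),rect(c,x,.078)) for x in b[:3]])
b=blob(im,(26,110,200),(34,255,255),(385,195,460,262)); print("yellow",[(cv2.contourArea(x),rect(c,x,.075 if x.reshape(-1,2)[:,1].mean()<240 else .047)) for x in b[:6]])
b=blob(im,(8,60,120),(30,255,255),(440,240,515,300)); print("rest",[(cv2.contourArea(x),rect(c,x,.003)) for x in b[:2]])
b=blob(im,(8,135,200),(17,255,255),(465,255,500,285)); print("grip",[(cv2.contourArea(x),rect(c,x,.061)) for x in b[:2]])
b=blob(im,(8,60,120),(30,255,255),(195,240,258,300)); print("rmat",[(cv2.contourArea(x),circ(c,x,.003)) for x in b[:2]])
b=blob(im,(0,0,200),(180,30,255),(205,240,250,290)); print("tin",[(cv2.contourArea(x),rect(c,x,.039)) for x in b[:2]])
b=blob(im,(5,60,100),(30,255,255),(275,225,330,285)); print("obl+tray",[(cv2.contourArea(x),rect(c,x,.003)) for x in b[:2]])
b=blob(im,(4,130,100),(13,255,255),(275,225,330,285)); print("tray",[(cv2.contourArea(x),circ(c,x,.021)) for x in b[:2]])
print("knob",ray(c,f([(280,240)]),.059)*1000,"clip,block,jar",ray(c,f([(320,100),(25,127),(162,48)]),.03)*1000)
E
```

```text
cab corners [[707.0, -98.0, 78.0], [658.0, -335.0, 78.0], [516.0, -304.0, 78.0], [561.0, -66.0, 78.0]]
[(891.0, array([ 614.8, -198.6,  245.3,  142.1,   77.7])), (6.5, array([ 5.614e+02, -6.460e+01,  8.300e+00,  8.100e+00,  4.000e-01])), (2.0, array([ 514.2, -290.5,    7.8,    3.7,  -44.4]))]
yellow [(117.0, array([ 510.7, -176.3,   89.1,   42.8,   78.7])), (23.0, array([ 593. , -273.8,   16.8,   13.5,   -0.9])), (21.0, array([ 5.911e+02, -1.218e+02,  1.410e+01,  1.360e+01,  1.000e-01])), (20.0, array([ 575.2, -198.7,   19.6,   10. ,   36.4])), (17.0, array([ 552.2, -261.4,   19.6,    9.3,  -10.1]))]
rest [(1302.5, array([ 464. , -365.7,  151.5,   71.4,  -60.5])), (100.0, array([ 524.1, -286.1,   48.7,   23.8,   75.6]))]
grip [(131.0, array([ 457.8, -364.2,   57.1,   20.2,  -62.4])), (0.0, array([ 432.2, -334.3,    0. ,    0. ,    0. ]))]
rmat [(1762.5, array([450.9, 335.6,  67.7]))]
tin [(705.0, array([452.7, 327.1,  91.8,  62.3,   9.6]))]
obl+tray [(1615.5, array([501.6, 132.1, 127.7, 115.4,  -7.8]))]
tray [(1158.0, array([501. , 132.4,  55.7]))]
knob [[495.25273328 130.59917692  59.        ]] clip,block,jar [[671.67432538  88.95708715  30.        ]
 [629.85348769 439.47210599  30.        ]
 [731.98234605 281.21870398  30.        ]]
```

```bash
cat >> h.py <<'E'
def Rd(a): # tool down, closing line (tool y) at world angle a deg
    a=np.radians(a); return np.c_[[-np.sin(a),np.cos(a),0],[np.cos(a),np.sin(a),0],[0,0,-1]]
def yaw(Rm): return np.degrees(np.arctan2(Rm[1,1],Rm[0,1]))
def plan(*wps):  # wps x,y,z mm, closing angle deg: prints shares of each leg, starting at the measured pose
    s=r.observe(); p=s["position"]*1000; Rm=R.from_rotvec(s["tcp_rot"]).as_matrix()
    print("t %.1f at"%s["t"],np.round(p,1),"yaw %.1f"%yaw(Rm),"q",np.round(s["q"],2),"F",np.round(s["ft_force"],1),"gap %.3f"%s["finger_gap"],"gf %.0f"%s["grip_force"])
    for w in wps:
        t=np.array(w[:3],float); Rt=Rd(w[3]); d=Rm.T@(t-p)/500; v=R.from_matrix(Rm.T@Rt).as_rotvec()/(np.pi/2)
        print(w,"->",np.round(d,4).tolist(),np.round(v,4).tolist(),"dist %.0f ang %.0f"%(np.linalg.norm(t-p),90*np.linalg.norm(v)))
        p,Rm=t,Rt
CAB=np.array([614.8,-198.6]); CA=-12.3
def cab(x,y): # slate_front coords mm -> world mm
    a=np.radians(CA); e=np.array([np.cos(a),np.sin(a)]); n=np.array([-e[1],e[0]]); return CAB+e*(x-70)+n*y
E
python3 - <<'E'
from h import *
plan((330,160,220,30),(480,-172,150,-12.3))
E
```

```text
t 0.1 at [195.9 486.6 204.4] yaw 68.1 q [ 1.19  0.24 -0.01  1.32  0.    1.57] F [ 0.1 -0.1  1.2] gap 0.996 gf 0
(330, 160, 220, 30) -> [-0.4927, -0.5059, -0.0305] [-0.0008, 0.0003, 0.423] dist 353 ang 38
(480, -172, 150, -12.3) -> [-0.725, -0.0722, 0.14] [0.0, 0.0, 0.47] dist 371 ang 42
```

```bash
python3 -m creep '[[-1,-0.1,-0.1,0,0,0,0.08],[-1,-0.2,-0.2,0,0,0,0.17],[-1,-0.29,-0.3,-0.01,0,0,0.25],[-1,-0.37,-0.38,-0.02,0,0,0.34],[-1,-0.4,-0.4,-0.03,0,0,0.42]]'; python3 - <<'E'
from h import *
plan((360,100,220,15),(410,-60,200,-12.3),(450,-166,180,-12.3))
E
```

```text
t: 0.72
position: [0.3069, 0.2241, 0.2201]
tcp_rot: [1.573, 2.72, -0.001]
ft_force: [0.1, 0.8, 0.5]
finger_gap: 0.999
grip_force: 0.0
t 0.7 at [306.9 224.1 220.1] yaw 29.9 q [ 0.63 -0.02 -0.27  1.32 -0.    1.68] F [0.1 0.8 0.5] gap 0.999 gf 0
(360, 100, 220, 15) -> [-0.2682, -0.0318, 0.0003] [-0.0003, 0.0003, 0.1658] dist 135 ang 15
(410, -60, 200, -12.3) -> [-0.335, 0.0138, 0.04] [0.0, 0.0, 0.3033] dist 169 ang 27
(450, -166, 180, -12.3) -> [-0.1901, 0.1233, 0.04] [0.0, 0.0, 0.0] dist 115 ang 0
```

```bash
python3 -m creep '[[-1,-0.09,-0.01,0,0,0,0.06],[-1,-0.18,-0.02,0,0,0,0.12],[-1,-0.268,-0.032,0,0,0,0.166],[-1,-0.268,-0.032,0,0,0,0.166],[-1,-0.268,-0.032,0,0,0,0.166]]' >/dev/null; python3 -m creep '[[-1,-0.1,0,0.01,0,0,0.1],[-1,-0.2,0.01,0.02,0,0,0.2],[-1,-0.3,0.012,0.03,0,0,0.303],[-1,-0.335,0.014,0.04,0,0,0.303],[-1,-0.335,0.014,0.04,0,0,0.303]]'>/dev/null;  python3 -m creep '[[-1,-0.1,0.06,0.02,0,0,0],[-1,-0.19,0.123,0.04,0,0,0],[-1,-0.19,0.123,0.04,0,0,0],[-1,-0.19,0.123,0.04,0,0,0],[-1,-0.19,0.123,0.04,0,0,0]]'; python3 - <<'E'
from h import *
c,im=snap("wrist","w1"); print(np.round(c[0],0).tolist(),c[1],np.round(c[2],3).tolist())
E
```

```text
t: 2.6
position: [0.452, -0.1608, 0.1805]
tcp_rot: [2.438, 1.981, 0.0]
ft_force: [1.1, 0.3, 0.2]
finger_gap: 1.003
grip_force: 0.0
[[367.0, 0.0, 313.0], [0.0, 367.0, 244.0], [0.0, 0.0, 1.0]] [-0.07015931  0.          0.          0.          0.        ] [[0.979, -0.196, -0.057, 0.466], [-0.204, -0.938, -0.279, -0.09], [0.002, 0.285, -0.959, 0.349], [0.0, 0.0, 0.0, 1.0]]
```

View pics/w1.png

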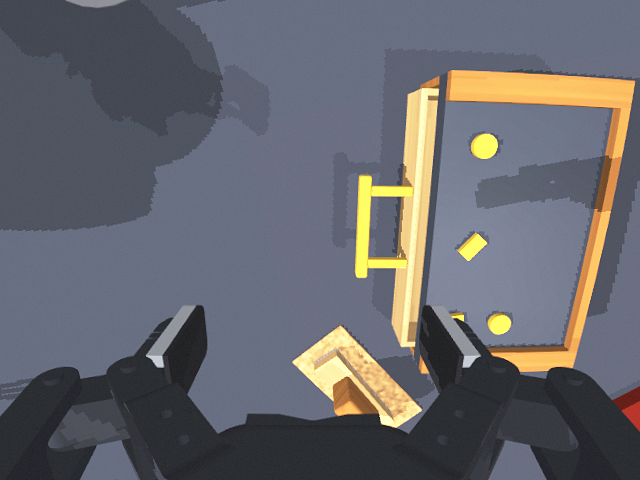

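The wrist view shows the handle bar from (364,176) to (361,276). The left rim corners are at (451,71) and (634,81), and the right back corner is at about (575,371). Four chips are on the slate, and the scraper is at the lower centre.

```bash
python3 - <<'E'
from h import *
c=cam("wrist"); im=np.ascontiguousarray(cv2.imread("pics/w1.png")[:,:,::-1])
print("rim",np.round(ray(c,[(451,71),(634,81),(575,371)],.078)*1000,1).tolist())
print("slate front edge",np.round(ray(c,[(446,103),(428,300)],.070)*1000,1).tolist())
b=blob(im,(24,110,150),(36,255,255),(340,100,415,290))
print("bar",[rect(c,x[x[:,0,0]<368],.047) for x in b[:1]])
b=blob(im,(24,110,150),(36,255,255),(440,120,520,340)); print([(cv2.contourArea(x),rect(c,x,.075)) for x in b[:5]])
print(cab(0,0),cab(132,0),cab(-40,0))
E
```

```text
rim [[569.2, -66.6, 78.0], [705.9, -95.5, 78.0], [658.7, -336.0, 78.0]]
slate front edge [[565.9, -87.0, 70.0], [534.1, -239.3, 70.0]]
bar [array([ 491.6, -173.4,   88.5,    9.7,   80.2])]
[(461.0, array([ 589.2, -122.3,   18.1,   18.1,  -54.3])), (322.0, array([ 573.2, -198.7,   20.3,   11.7,   35.7])), (294.5, array([ 590.7, -272.5,   19.6,   17.2,  -13.1])), (25.5, array([ 555.9, -258.2,   10. ,    4.7,  -12.6]))]
[ 546.40680979 -183.68787296] [ 675.37682561 -211.80788395] [ 507.32498681 -175.16665751]
```

```bash
sed -i 's/^CAB=.*/CAB=np.array([614.4,-200.]); CA=-11.9/' h.py; python3 - <<'E'
from h import *
plan((491.5,-174,90,-11.9),(491.5,-174,22,-11.9))
E
```

```text
t 2.6 at [ 452.1 -161.   180.5] yaw -11.8 q [-0.34  0.17 -0.16  1.24  0.    1.43] F [ 0.1  0.1 -0.5] gap 1.000 gf 0
(491.5, -174, 90, -11.9) -> [-0.0093, 0.0824, 0.1811] [0.0003, 0.0, 0.0009] dist 100 ang 0
(491.5, -174, 22, -11.9) -> [0.0, 0.0, 0.136] [0.0, 0.0, 0.0] dist 68 ang 0
```

```bash
python3 -m creep '[[0.3,-0.005,0.04,0.09,0,0,0],[0.3,-0.009,0.082,0.16,0,0,0],[0.3,-0.009,0.082,0.181,0,0,0],[0.3,-0.009,0.082,0.181,0,0,0],[0.3,-0.009,0.082,0.181,0,0,0]]'; python3 - <<'E'
from h import *
c,im=snap("wrist","w2")
b=blob(im,(24,110,150),(36,255,255),(200,100,640,479))
for x in b[:6]: print(cv2.contourArea(x),rect(c,x,.047))
plan((491.5,-174,22,-11.9))
E
```

```text
t: 3.28
position: [0.4915, -0.1752, 0.091]
tcp_rot: [2.439, 1.978, 0.001]
ft_force: [-0.2, 0.4, 1.1]
finger_gap: 0.35
grip_force: 0.0
2886.0 [ 510.1 -176.7   87.7   43.5   77.9]
1063.5 [ 601.2 -125.1   21.6   20.8   21.9]
646.0 [ 582.5 -211.9   23.    15.4   35.8]
44.0 [ 522.2 -209.7    5.3    4.2  -12.2]
13.0 [ 611.4 -291.9   10.     1.7  -49.4]
0.0 [ 573.4 -209.3    0.9    0.    38.1]
t 3.3 at [ 491.7 -175.3   91. ] yaw -11.9 q [-0.34  0.3  -0.24  1.04 -0.    1.44] F [-0.6  0.  -0.3] gap 0.349 gf 0
(491.5, -174, 22, -11.9) -> [0.0025, -0.0011, 0.1381] [0.0013, 0.0002, -0.0003] dist 69 ang 0
```

View pics/w2.png

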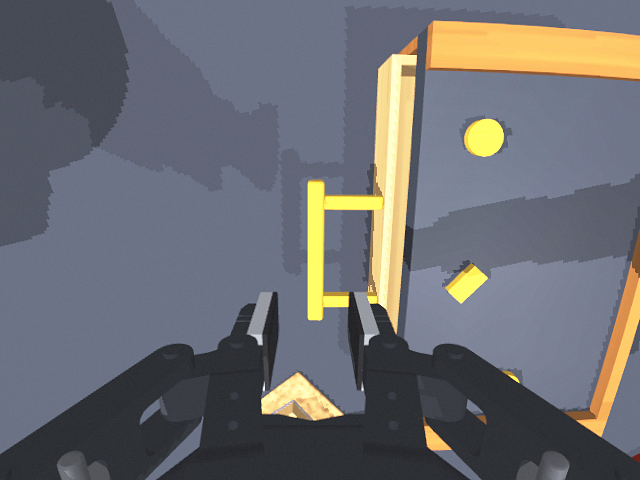

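The bar, at column 316, lies midway between the fingers (276 and 352). Next I go down, close and pull.

```bash
python3 -m creep '[[0.3,0.002,0,0.05,0,0,0],[0.3,0.002,0,0.1,0,0,0],[0.3,0.002,0,0.138,0,0,0],[0.3,0.002,0,0.138,0,0,0],[0.3,0.002,0,0.138,0,0,0]]'; python3 -m creep '[[1,0,0,0,0,0,0],[1,0,0,0,0,0,0],[1,0,0,0,0,0,0],[1,0,0,0,0,0,0],[1,0,0,0,0,0,0]]'; python3 -m creep '[[1,0,-0.02,0,0,0,0],[1,0,-0.05,0,0,0,0],[1,0,-0.08,0,0,0,0],[1,0,-0.11,0,0,0,0],[1,0,-0.12,0,0,0,0]]'; python3 - <<'E'
from h import *
s=r.observe(); a=np.radians(CA); print("out mm",(CAB-s["position"][:2]*1000)@[np.cos(a),np.sin(a)]-110)
plan((423.2,-160,22,-11.9))
E
```

```text
t: 3.95
position: [0.4922, -0.1746, 0.0218]
tcp_rot: [2.439, 1.977, 0.001]
ft_force: [-0.1, 0.3, 0.5]
finger_gap: 0.349
grip_force: 0.0
t: 4.58
position: [0.4917, -0.1744, 0.0208]
tcp_rot: [2.44, 1.978, 0.0]
ft_force: [-0.7, 0.3, 3.9]
finger_gap: -0.001
grip_force: 2.1
t: 5.2
position: [0.4314, -0.1616, 0.0206]
tcp_rot: [-2.44, -1.978, 0.001]
ft_force: [-0.3, -0.4, 0.4]
finger_gap: 0.001
grip_force: 0.0
out mm 77.03111769018972
t 5.2 at [ 431.4 -161.6   20.6] yaw -12.0 q [-0.36  0.28 -0.48  0.82 -0.    1.42] F [-0.3 -0.4  0.4] gap 0.001 gf 0
(423.2, -160, 22, -11.9) -> [-0.0002, -0.0166, -0.0029] [-0.0004, 0.0, -0.0006] dist 8 ang 0
```

```bash
python3 - <<'E'
from h import *
c,im=snap("wrist","w3")
E
```

```text
(no output)
```

View pics/w3.png

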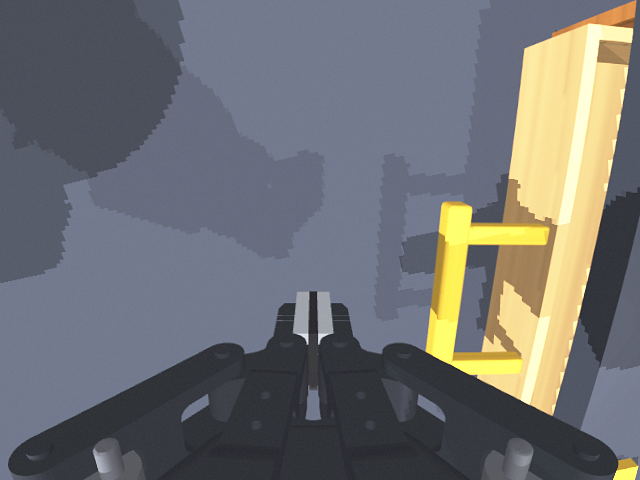

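The pads shut on nothing, and the bar now stands clear to the right at (455,210)–(440,360). I'll triangulate it to find out why.

```bash
python3 - <<'E'
from h import *
c=cam("wrist"); s=r.observe(); print(s["position"])
print("tcp px",pix(c,s["position"]),"grasp",pix(c,s["position"]+[0,0,.019]))
for z in(.035,.047,.06): print(z,np.round(ray(c,[(457,206),(440,340),(540,232),(522,362)],z)*1000,1).tolist())
c2,im=snap("top"); b=blob(im,(26,110,200),(34,255,255),(380,195,460,275)); print("yellow",[(cv2.contourArea(x),rect(c2,x,.075 if x.reshape(-1,2)[:,1].mean()<240 else .047)) for x in b[:6]])
cv2.imwrite("pics/top3.png",cv2.resize(im[160:310,350:550],(800,600))[:,:,::-1])
E
```

```text
[ 0.43141769 -0.16160976  0.02061415]
tcp px [[313.7477117  286.60040074]] grasp [[313.89459425 303.44983411]]
0.035 [[500.5, -131.9, 35.0], [486.3, -195.6, 35.0], [536.7, -151.3, 35.0], [526.3, -217.9, 35.0]]
0.047 [[496.2, -128.7, 47.0], [483.1, -187.4, 47.0], [529.6, -146.6, 47.0], [520.0, -208.0, 47.0]]
0.06 [[491.6, -125.3, 60.0], [479.7, -178.6, 60.0], [521.9, -141.5, 60.0], [513.2, -197.3, 60.0]]
yellow [(23.0, array([ 593. , -273.8,   16.8,   13.5,   -0.9])), (21.0, array([ 5.911e+02, -1.218e+02,  1.410e+01,  1.360e+01,  1.000e-01])), (17.5, array([ 505.3, -137.3,   21.8,   14.8,   -9.4])), (1.0, array([ 526.5, -146.1,   11.5,    3.5,  -18.1])), (0.0, array([ 495.7, -158.2,    2.7,    0. ,  -88.7])), (0.0, array([ 498.3, -150. ,    2.7,    0. ,  -88.7]))]
```

View pics/top3.png

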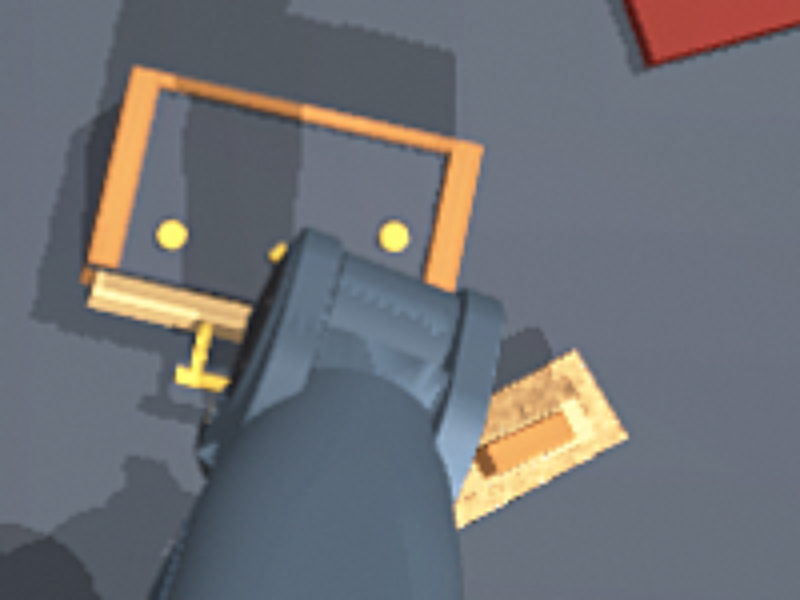

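```bash
python3 - <<'E'
from h import *
# w1, w2 camera poses: rebuild from the fixed tool->camera transform
s=r.observe(); c=cam("wrist"); T=np.eye(4); T[:3,:3]=R.from_rotvec(s["tcp_rot"]).as_matrix(); T[:3,3]=s["position"]
X=np.linalg.inv(T)@c[2]; print(np.round(X,3).tolist())
def at(p,rv):
    M=np.eye(4); M[:3,:3]=R.from_rotvec(rv).as_matrix(); M[:3,3]=p; return (c[0],c[1],M@X)
A=at([.4521,-.1610,.1805],[2.438,1.981,0]); B=at([.4917,-.1753,.0910],[2.439,1.978,.001])
def tri(a,ua,b,ub):
    oa=a[2][:3,3]; ob=b[2][:3,3]; da=ray(a,[ua],0)[0]-oa; db=ray(b,[ub],0)[0]-ob
    k=np.linalg.lstsq(np.c_[da,-db],ob-oa,rcond=None)[0]; P,Q=oa+k[0]*da,ob+k[1]*db
    return np.round((P+Q)*500,1),"miss %.1f"%(np.linalg.norm(P-Q)*1000)
print("bar +y end",tri(A,(364,176),B,(316,181)),"bar -y end",tri(A,(361,276),B,(316,319)))
print("chip1",tri(A,(484,146),B,(484,138)),"rim corner",tri(A,(451,71),B,(432,21)))
print("slate edge left",tri(A,(446,104),B,(427,69)), "drawer corner",tri(A,(411,92),B,(391,56)))
E
```

```text
[[0.0, -0.959, -0.285, 0.072], [1.0, -0.0, 0.001, -0.001], [-0.001, -0.285, 0.959, -0.168], [0.0, 0.0, 0.0, 1.0]]
bar +y end (array([ 502.6, -131.8,   33.1]), 'miss 0.5') bar -y end (array([ 484.3, -217.6,   43.6]), 'miss 0.8')
chip1 (array([ 591.9, -123.1,   67.5]), 'miss 0.1') rim corner (array([567.5, -67. ,  82.4]), 'miss 0.1')
slate edge left (array([558.8, -87.6,  91.7]), 'miss 1.5') drawer corner (array([556.8, -71. ,  27.6]), 'miss 7.2')
```

```bash
python3 -m creep '[[1,0,0,-0.1,0,0,0],[1,0,0,-0.17,0,0,0],[0.3,0,0.05,-0.17,0,0,0],[0.3,0,0.115,-0.17,0,0,0],[0.3,0,0.115,-0.17,0,0,0]]'; python3 - <<'E'
from h import *
c,im=snap("wrist","w4")
b=blob(im,(24,110,120),(36,255,255),(290,100,340,479))
for x in b[:3]: print(cv2.contourArea(x),rect(c,x,.047),cv2.boundingRect(x))
s=r.observe();print("tcp px",pix(c,s["position"]))
plan((488,-173,28,-11.9))
E
```

```text
t: 5.92
position: [0.4915, -0.1744, 0.1054]
tcp_rot: [2.439, 1.978, 0.001]
ft_force: [-1.0, 0.4, 1.0]
finger_gap: 0.349
grip_force: 0.0
2248.5 [ 496.2 -173.6   88.    25.1   78.7] (301, 180, 39, 131)
tcp px [[310.26926151 286.18364427]]
t 6.0 at [ 489.8 -173.9  105.1] yaw -11.9 q [-0.34  0.28 -0.22  1.07 -0.    1.44] F [-0.2  1.7  0.3] gap 0.346 gf 0
(488, -173, 28, -11.9) -> [0.0011, -0.0038, 0.1543] [-0.0002, 0.0, -0.0003] dist 77 ang 0
```

View pics/w4.png

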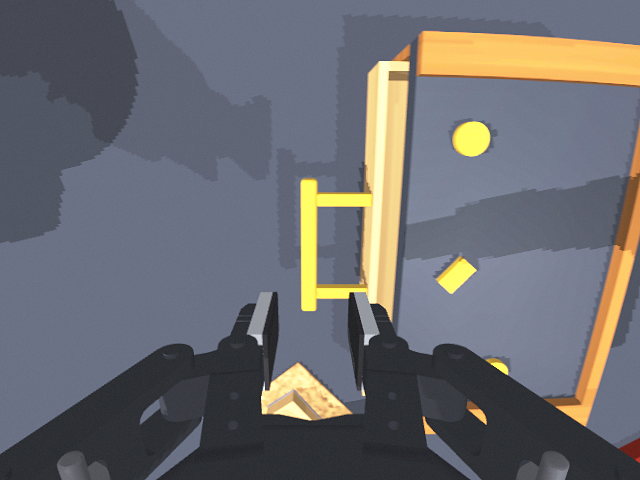

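The bar spans (309,181)–(309,310), on the TCP column (310). This time I grip a little higher and watch the gap.

```bash
python3 -m creep '[[0.3,0.001,-0.002,0.06,0,0,0],[0.3,0.001,-0.002,0.12,0,0,0],[0.3,0.001,-0.002,0.154,0,0,0],[0.3,0.001,-0.002,0.154,0,0,0],[0.3,0.001,-0.002,0.154,0,0,0]]'; python3 -m creep '[[0.6,0,0,0,0,0,0],[0.7,0,0,0,0,0,0],[0.75,0,0,0,0,0,0],[0.8,0,0,0,0,0,0],[0.8,0,0,0,0,0,0]]';python3 -m creep '[[1,0,0,0,0,0,0],[1,0,0,0,0,0,0],[1,0,0,0,0,0,0],[1,0,0,0,0,0,0],[1,0,0,0,0,0,0]]'; python3 - <<'E'
from h import *
c,im=snap("wrist","w5"); plan()
E
```

```text
t: 6.6
position: [0.4883, -0.1732, 0.0292]
tcp_rot: [2.44, 1.978, 0.0]
ft_force: [0.4, -0.1, 0.1]
finger_gap: 0.35
grip_force: 0.0
t: 7.22
position: [0.4882, -0.1731, 0.0285]
tcp_rot: [2.44, 1.978, -0.0]
ft_force: [-0.5, -0.5, -0.7]
finger_gap: 0.097
grip_force: 0.0
t: 7.85
position: [0.4882, -0.1732, 0.0286]
tcp_rot: [2.44, 1.978, -0.0]
ft_force: [-0.2, -0.1, -0.6]
finger_gap: -0.002
grip_force: 0.0
t 7.9 at [ 488.3 -173.2   28.5] yaw -11.9 q [-0.34  0.35 -0.34  0.88 -0.    1.44] F [0.5 0.4 0.6] gap -0.002 gf 0
```

View pics/w5.png

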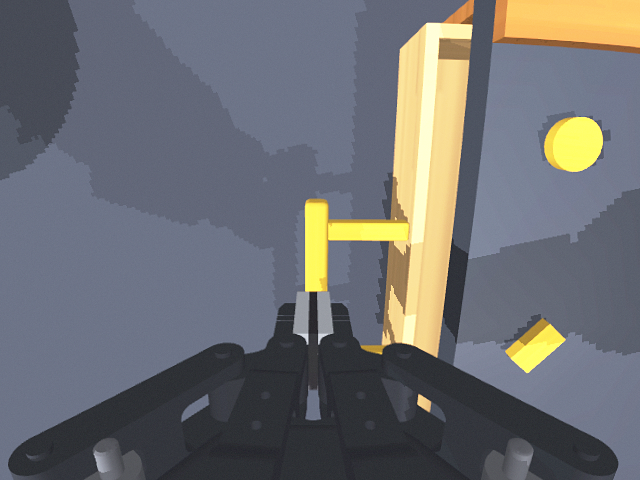

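```bash
python3 - <<'E'
from h import *
s=r.observe(); c=cam("wrist"); M=R.from_rotvec(s["tcp_rot"]).as_matrix()
for x in(11,0,-11):
  for k in(0,10,19,30,40): print(x,k,pix(c,s["position"]+M@np.array([x,0,-k])/1000).round(0).tolist(),end=" ")
  print()
a=np.radians(CA)
print("bar z47 width px:",pix(c,[[.4883+.05*0.2-.005,-.1732+.04,.047],[.4883+.05*.2+.005,-.1732+.04,.047]]).round(0).tolist())
print("bar end tops",pix(c,[[.4883+.0093,-.1732+.044,z] for z in(.02,.035,.047)]).round(0).tolist())
E
```

```text
11 0 [[314.0, 266.0]] 11 10 [[314.0, 273.0]] 11 19 [[314.0, 281.0]] 11 30 [[314.0, 291.0]] 11 40 [[314.0, 301.0]] 
0 0 [[314.0, 287.0]] 0 10 [[314.0, 295.0]] 0 19 [[314.0, 303.0]] 0 30 [[314.0, 315.0]] 0 40 [[314.0, 327.0]] 
-11 0 [[314.0, 307.0]] -11 10 [[314.0, 316.0]] -11 19 [[314.0, 325.0]] -11 30 [[314.0, 338.0]] -11 40 [[314.0, 351.0]] 
bar z47 width px: [[306.0, 215.0], [330.0, 210.0]]
bar end tops [[314.0, 194.0], [314.0, 199.0], [314.0, 204.0]]
```

The pad tips appear at row 292, while the stated TCP with the pads' near face projects to row 266. That puts the real fingertips about 27 mm behind the reported TCP. They shut just above the bar, with almost no force. I'll open and go deeper in stages, watching the force.

```bash
python3 -m creep '[[0.3,0,0,0,0,0,0],[0.3,0,0,0,0,0,0],[0.3,0,0,0.02,0,0,0],[0.3,0,0,0.04,0,0,0],[0.3,0,0,0.04,0,0,0]]'; python3 -m creep '[[0.3,0,0,0.008,0,0,0],[0.3,0,0,0.016,0,0,0],[0.3,0,0,0.024,0,0,0],[0.3,0,0,0.024,0,0,0],[0.3,0,0,0.024,0,0,0]]';python3 -m creep '[[1,0,0,0,0,0,0],[1,0,0,0,0,0,0],[1,0,0,0,0,0,0],[1,0,0,0,0,0,0],[1,0,0,0,0,0,0]]'
```

```text
t: 8.52
position: [0.4873, -0.1728, 0.0073]
tcp_rot: [-2.439, -1.977, 0.002]
ft_force: [-0.1, -0.1, 0.6]
finger_gap: 0.352
grip_force: 0.0
t: 9.15
position: [0.4883, -0.1732, -0.0034]
tcp_rot: [2.44, 1.978, -0.0]
ft_force: [0.1, 0.1, 0.4]
finger_gap: 0.351
grip_force: 0.0
t: 9.78
position: [0.4886, -0.1733, -0.0031]
tcp_rot: [2.44, 1.978, 0.001]
ft_force: [-0.3, 0.7, 5.6]
finger_gap: 0.103
grip_force: 59.2
```

Gripped: gap 0.10, 59 N. Now pull.

```bash
python3 -m creep '[[1,0,-0.02,0,0,0,0],[1,0,-0.05,0,0,0,0],[1,0,-0.08,0,0,0,0],[1,0,-0.11,0,0,0,0],[1,0,-0.12,0,0,0,0]]'; python3 -m creep '[[1,0,-0.003,0,0,0,0],[1,0,-0.006,0,0,0,0],[1,0,-0.008,0,0,0,0],[1,0,-0.01,0,0,0,0],[1,0,-0.01,0,0,0,0]]';python3 -m creep '[[1,0,-0.002,0,0,0,0],[1,0,-0.004,0,0,0,0],[1,0,-0.006,0,0,0,0],[1,0,-0.008,0,0,0,0],[1,0,-0.008,0,0,0,0]]'; python3 - <<'E'
from h import *
s=r.observe(); a=np.radians(CA); print("out mm",(CAB-s["position"][:2]*1000)@[np.cos(a),np.sin(a)]-110)
E
```

```text
t: 10.4
position: [0.4283, -0.1603, -0.0031]
tcp_rot: [2.44, 1.978, 0.001]
ft_force: [3.2, 1.6, 4.5]
finger_gap: 0.101
grip_force: 60.1
t: 11.02
position: [0.4243, -0.1594, -0.0032]
tcp_rot: [2.44, 1.978, 0.001]
ft_force: [1.6, 1.9, 7.8]
finger_gap: 0.101
grip_force: 60.5
t: 11.65
position: [0.4223, -0.159, -0.0031]
tcp_rot: [2.438, 1.977, 0.004]
ft_force: [8.8, 2.0, -0.1]
finger_gap: 0.103
grip_force: 59.5
out mm 86.47772965051055
```

```bash
python3 -m creep '[[1,0,-0.002,0,0,0,0],[1,0,-0.004,0,0,0,0],[1,0,-0.004,0,0,0,0],[1,0,-0.004,0,0,0,0],[1,0,-0.004,0,0,0,0]]'; python3 -m creep '[[0.2,0,0.006,0,0,0,0],[0.2,0,0.006,0,0,0,0],[0.2,0,0.006,-0.06,0,0,0],[0.2,0,0.006,-0.14,0,0,0],[0.2,0,0.006,-0.2,0,0,0]]'; python3 - <<'E'
from h import *
c,im=snap("wrist","w6")
plan((464,-365,140,28.5))
E
```

```text
t: 12.28
position: [0.4224, -0.159, -0.0031]
tcp_rot: [2.436, 1.976, 0.007]
ft_force: [16.4, 0.2, -10.4]
finger_gap: 0.102
grip_force: 58.7
t: 12.9
position: [0.4207, -0.1589, 0.0976]
tcp_rot: [-2.44, -1.978, 0.001]
ft_force: [0.9, -1.3, -1.8]
finger_gap: 0.397
grip_force: 0.0
t 12.9 at [ 422.4 -159.5  100.8] yaw -12.0 q [-0.36  0.17 -0.38  1.02 -0.    1.42] F [2.2 0.2 3.4] gap 0.398 gf 0
(464, -365, 140, 28.5) -> [-0.3848, 0.1668, -0.0775] [0.0018, 0.0013, -0.4495] dist 213 ang 40
```

```bash
python3 -m creep '[[0.2,0,0,-0.1,0,0,-0.08],[0.2,-0.1,0.04,-0.12,0,0,-0.18],[0.2,-0.2,0.08,-0.12,0,0,-0.28],[0.2,-0.3,0.13,-0.1,0,0,-0.38],[0.2,-0.385,0.167,-0.077,0,0,-0.45]]'; python3 -m creep '[[0.2,0,0,0,0,0,0],[0.2,0,0,0,0,0,0],[0.2,0,0,0,0,0,0],[0.2,0,0,0,0,0,0],[0.2,0,0,0,0,0,0]]'; python3 - <<'E'
from h import *
c,im=snap("wrist","w7")
plan()
h=cv2.cvtColor(im,cv2.COLOR_RGB2HSV)
b=blob(im,(5,60,100),(30,255,255),(0,60,640,479)); print("rest",[(cv2.contourArea(x),rect(c,x,.003),cv2.boundingRect(x)) for x in b[:2]])
b=blob(im,(5,140,100),(17,255,255),(150,60,500,479)); print("grip",[(cv2.contourArea(x),rect(c,x,.061),cv2.boundingRect(x)) for x in b[:2]])
E
```

```text
t: 13.58
position: [0.463, -0.3664, 0.1343]
tcp_rot: [-1.6, -2.703, 0.0]
ft_force: [1.3, 0.1, 0.3]
finger_gap: 0.398
grip_force: 0.0
t: 14.2
position: [0.4637, -0.3642, 0.1355]
tcp_rot: [1.604, 2.701, -0.0]
ft_force: [0.2, -0.2, -0.3]
finger_gap: 0.398
grip_force: 0.0
t 14.2 at [ 463.7 -364.3  135.4] yaw 28.6 q [-0.67  0.38  0.01  1.2  -0.    0.41] F [ 1.3  0.6 -0.6] gap 0.400 gf 0
rest [(17101.5, array([ 554.7, -293.1,  229.9,  174.7,  -55.7]), (338, 60, 220, 256)), (14068.5, array([ 461.8, -366.6,  149.5,   70.2,  -60.6]), (265, 134, 88, 173))]
grip [(2628.0, array([ 454.2, -362.8,   63.8,   21.4,  -64.4]), (286, 190, 34, 90)), (2471.0, array([ 559.1, -301.2,   71.5,   21.8,  -12.5]), (432, 187, 68, 87))]
```

View pics/w7.png

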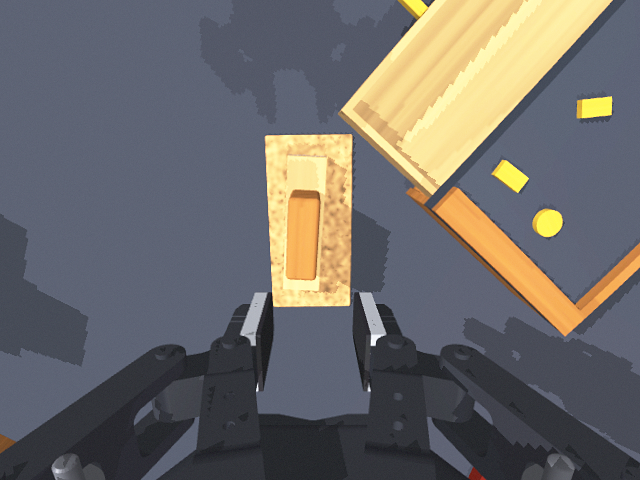

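The view shows the scraper on its rest. The rib top has corners at about (289,197), (320,197), (316,279) and (286,279). The sole has corners at (287,155), (328,157), (321,291) and (284,289). The rest spans (265,134)–(352,305).

```bash
python3 - <<'E'
from h import *
c=cam("wrist")
for n,p,z in(("rib",[(289,197),(320,197),(316,279),(286,279)],.061),("sole",[(287,155),(328,157),(321,291),(284,289)],.019)):
    P=ray(c,p,z); print(n,np.round(P.mean(0)*1000,1),rect(c,np.float64(p),z))
P=ray(c,[(265,135),(352,134),(351,305),(273,305)],.003); print("rest",P.mean(0)*1000,rect(c,np.float64([(265,135),(352,134),(351,305),(273,305)]),.003))
plan((456,-362.5,90,26.5),(456,-362.5,5,26.5))
E
```

```text
rib [ 455.5 -364.8   61. ] [ 455.4 -364.9   59.6   21.3  -63.8]
sole [ 456.7 -365.6   19. ] [ 456.8 -365.6  110.5   31.2  -63.8]
rest [ 461.91277782 -366.13131092    3.        ] [ 462.4 -366.1  148.3   70.4  -60.7]
t 14.2 at [ 463.7 -364.3  135.4] yaw 28.6 q [-0.67  0.38  0.01  1.2  -0.    0.41] F [ 1.3  0.6 -0.6] gap 0.400 gf 0
(456, -362.5, 90, 26.5) -> [0.0105, -0.0118, 0.0908] [0.0001, 0.0003, 0.0232] dist 46 ang 2
(456, -362.5, 5, 26.5) -> [0.0, 0.0, 0.17] [0.0, 0.0, 0.0] dist 85 ang 0
```

```bash
python3 - <<'E'
from h import *
plan((456,-365.2,80,26.2),(456,-365.2,0,26.2))
E
```

```text
t 14.2 at [ 463.7 -364.3  135.4] yaw 28.6 q [-0.67  0.38  0.01  1.2  -0.    0.41] F [ 1.3  0.6 -0.6] gap 0.400 gf 0
(456, -365.2, 80, 26.2) -> [0.0058, -0.0144, 0.1108] [0.0001, 0.0003, 0.0265] dist 56 ang 2
(456, -365.2, 0, 26.2) -> [0.0, 0.0, 0.16] [0.0, 0.0, 0.0] dist 80 ang 0
```

```bash
python3 -m creep '[[0.1,0.006,-0.014,0.05,0,0,0.026],[0.1,0.006,-0.014,0.111,0,0,0.026],[0.1,0.006,-0.014,0.17,0,0,0.026],[0.1,0.006,-0.014,0.22,0,0,0.026],[0.1,0.006,-0.014,0.24,0,0,0.026]]'; python3 -m creep '[[0.1,0,0,0.01,0,0,0],[0.1,0,0,0.02,0,0,0],[0.1,0,0,0.03,0,0,0],[0.1,0,0,0.03,0,0,0],[0.1,0,0,0.03,0,0,0]]'; python3 -m creep '[[1,0,0,0,0,0,0],[1,0,0,0,0,0,0],[1,0,0,0,0,0,0],[1,0,0,0,0,0,0],[1,0,0,0,0,0,0]]'; python3 - <<'E'
from h import *
x,y=cab(112,-43); plan((456,-365.2,110,26.2),(x,y,110,-11.9))
E
```

```text
t: 14.88
position: [0.4553, -0.3647, 0.0138]
tcp_rot: [-1.659, -2.666, -0.0]
ft_force: [-0.2, 0.1, -0.0]
finger_gap: 0.445
grip_force: 0.0
t: 15.5
position: [0.4561, -0.3655, 0.0003]
tcp_rot: [1.66, 2.667, -0.0]
ft_force: [0.4, 0.6, 0.6]
finger_gap: 0.45
grip_force: 0.0
t: 16.12
position: [0.4562, -0.3656, 0.0005]
tcp_rot: [1.659, 2.667, -0.0]
ft_force: [0.2, 0.5, 5.7]
finger_gap: 0.251
grip_force: 60.2
t 16.1 at [ 456.2 -365.6    0.5] yaw 26.2 q [-0.68  0.48 -0.21  0.88 -0.    0.44] F [0.2 0.5 5.7] gap 0.251 gf 60
(456, -365.2, 110, 26.2) -> [0.0008, 0.0, -0.2191] [0.0002, 0.0005, 0.0002] dist 110 ang 0
(np.float64(646.6305974022197), np.float64(-250.7364621460349), 110, -11.9) -> [0.0371, 0.4432, 0.0] [0.0, 0.0, 0.4233] dist 222 ang 38
```

```bash
python3 -m creep '[[1,0,0,-0.05,0,0,0],[1,0,0,-0.11,0,0,0],[1,0,0,-0.18,0,0,0],[1,0,0,-0.22,0,0,0],[1,0,0,-0.22,0,0,0]]'; python3 - <<'E'
from h import *
x,y=cab(103,-41); x2,y2=cab(-6,-41);x1=(x+456)/2;y1=(y-365)/2; plan((x1,y1,110,7),(x,y,110,-11.9),(x,y,68.5,-11.9),(x2,y2,68.5,-11.9))
E
```

```text
t: 16.75
position: [0.4565, -0.3658, 0.111]
tcp_rot: [1.659, 2.666, -0.001]
ft_force: [0.5, 0.3, -2.1]
finger_gap: 0.245
grip_force: 59.4
t 16.8 at [ 456.5 -365.8  111. ] yaw 26.2 q [-0.68  0.38 -0.05  1.14 -0.    0.44] F [ 0.5  0.3 -2.1] gap 0.245 gf 59
(np.float64(547.1182124535484), np.float64(-305.9618032536308), 110, 7) -> [0.0274, 0.2155, 0.002] [0.0007, 0.0011, 0.2135] dist 109 ang 19
(np.float64(638.2364249070968), np.float64(-246.9236065072617), 110, -11.9) -> [0.095, 0.1953, 0.0] [0.0, 0.0, 0.21] dist 109 ang 19
(np.float64(638.2364249070968), np.float64(-246.9236065072617), 68.5, -11.9) -> [0.0, 0.0, 0.083] [0.0, 0.0, 0.0] dist 42 ang 0
(np.float64(531.5789455310029), np.float64(-224.44735029902907), 68.5, -11.9) -> [-0.0, -0.218, 0.0] [0.0, 0.0, 0.0] dist 109 ang 0
```

```bash
python3 -m creep '[[1,0.01,0.06,0,0,0,0.06],[1,0.02,0.13,0,0,0,0.13],[1,0.027,0.215,0.002,0,0,0.213],[1,0.027,0.215,0.002,0,0,0.213],[1,0.027,0.215,0.002,0,0,0.213]]'; python3 -m creep '[[1,0.03,0.06,0,0,0,0.07],[1,0.06,0.13,0,0,0,0.14],[1,0.095,0.195,0,0,0,0.21],[1,0.095,0.195,0,0,0,0.21],[1,0.095,0.195,0,0,0,0.21]]'; python3 -m creep '[[1,0,0,0.02,0,0,0],[1,0,0,0.04,0,0,0],[1,0,0,0.05,0,0,0],[1,0,0,0.05,0,0,0],[1,0,0,0.05,0,0,0]]'; python3 - <<'E'
from h import *
c,im=snap("wrist","w8"); x,y=cab(103,-41);plan((x,y,68.5,-11.9))
E
```

```text
t: 17.38
position: [0.5455, -0.3054, 0.1075]
tcp_rot: [-2.077, -2.354, 0.001]
ft_force: [-0.2, -0.0, -2.1]
finger_gap: 0.247
grip_force: 59.6
t: 18.0
position: [0.6362, -0.2473, 0.1084]
tcp_rot: [-2.437, -1.981, 0.002]
ft_force: [-0.5, -0.6, -2.0]
finger_gap: 0.247
grip_force: 59.8
t: 18.62
position: [0.6375, -0.2467, 0.0842]
tcp_rot: [2.439, 1.98, 0.0]
ft_force: [0.5, -0.1, -1.9]
finger_gap: 0.25
grip_force: 59.8
t 18.7 at [ 637.6 -246.8   84.4] yaw -11.9 q [-0.37  0.56  0.19  1.19 -0.    1.41] F [ 0.6  0.1 -2. ] gap 0.251 gf 60
(np.float64(638.2364249070968), np.float64(-246.9236065072617), 68.5, -11.9) -> [0.0, 0.0013, 0.0317] [0.0003, 0.0001, 0.0005] dist 16 ang 0
```

View pics/w8.png

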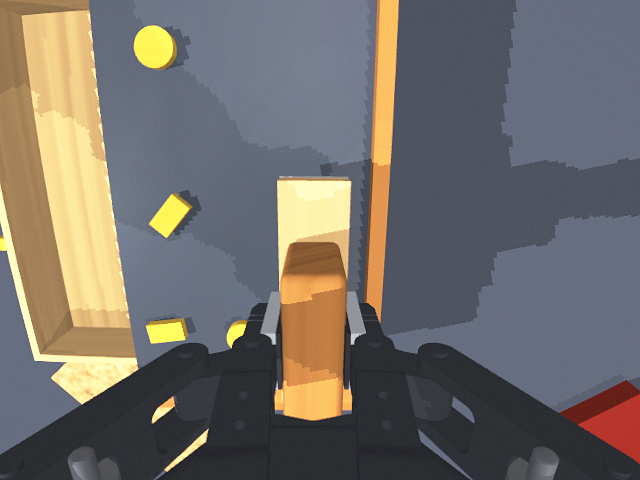

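The scraper is behind the chips and parallel to the back rim, and the right-hand chips at (167,330), (238,333) and (170,215) lie in its lane. Lower and wipe.

```bash
python3 -m creep '[[1,0,0.001,0.012,0,0,0],[1,0,0.001,0.022,0,0,0],[1,0,0.001,0.028,0,0,0],[1,0,0.001,0.032,0,0,0],[1,0,0.001,0.032,0,0,0]]'; python3 -m creep '[[1,0,0,0.001,0,0,0],[1,0,0,0.002,0,0,0],[1,0,0,0.002,0,0,0],[1,0,0,0.002,0,0,0],[1,0,0,0.002,0,0,0]]'
```

```text
t: 19.3
position: [0.6378, -0.2468, 0.0679]
tcp_rot: [-2.439, -1.98, 0.0]
ft_force: [-0.4, -0.1, -1.6]
finger_gap: 0.247
grip_force: 59.9
t: 19.92
position: [0.638, -0.2468, 0.0675]
tcp_rot: [2.439, 1.98, 0.0]
ft_force: [-1.8, -0.3, 4.9]
finger_gap: 0.25
grip_force: 60.6
```

Contact with a light press (about 7 N). Wipe.

```bash
python3 -m creep '[[1,0,-0.012,0,0,0,0],[1,0,-0.028,0,0,0,0],[1,0,-0.044,0,0,0,0],[1,0,-0.06,0,0,0,0],[1,0,-0.076,0,0,0,0]]';python3 -m creep '[[1,0,-0.016,0,0,0,0],[1,0,-0.032,0,0,0,0],[1,0,-0.048,0,0,0,0],[1,0,-0.064,0,0,0,0],[1,0,-0.08,0,0,0,0]]';python3 -m creep '[[1,0,-0.016,0,0,0,0],[1,0,-0.032,0,0,0,0],[1,0,-0.048,0,0,0,0],[1,0,-0.062,0,0,0,0],[1,0,-0.062,0,0,0,0]]'; python3 - <<'E'
from h import *
c,im=snap("wrist","w9"); x,y=cab(103,43); xm,ym=cab(60,-20); plan((531.6,-224.4,100,-11.9),(x,y,100,-11.9),(x,y,67.5,-11.9))
E
```

```text
t: 20.55
position: [0.6006, -0.239, 0.0675]
tcp_rot: [2.438, 1.98, 0.001]
ft_force: [4.4, -0.0, 4.9]
finger_gap: 0.249
grip_force: 60.6
t: 21.18
position: [0.5615, -0.2308, 0.0675]
tcp_rot: [2.438, 1.979, 0.001]
ft_force: [4.1, -0.4, 5.0]
finger_gap: 0.247
grip_force: 60.7
t: 21.8
position: [0.5302, -0.2242, 0.0674]
tcp_rot: [-2.439, -1.98, 0.001]
ft_force: [-0.5, 0.1, 9.1]
finger_gap: 0.251
grip_force: 61.2
t 21.9 at [ 530.2 -224.2   67.4] yaw -11.9 q [-0.4   0.4  -0.14  1.03 -0.    1.38] F [-0.5  0.3 10. ] gap 0.250 gf 61
(531.6, -224.4, 100, -11.9) -> [0.0002, 0.0027, -0.0651] [-0.0003, 0.0001, 0.0004] dist 33 ang 0
(np.float64(655.5575764804137), np.float64(-164.72885175871232), 100, -11.9) -> [0.1679, 0.218, 0.0] [0.0, 0.0, 0.0] dist 138 ang 0
(np.float64(655.5575764804137), np.float64(-164.72885175871232), 67.5, -11.9) -> [0.0, 0.0, 0.065] [0.0, 0.0, 0.0] dist 32 ang 0
```

View pics/w9.png

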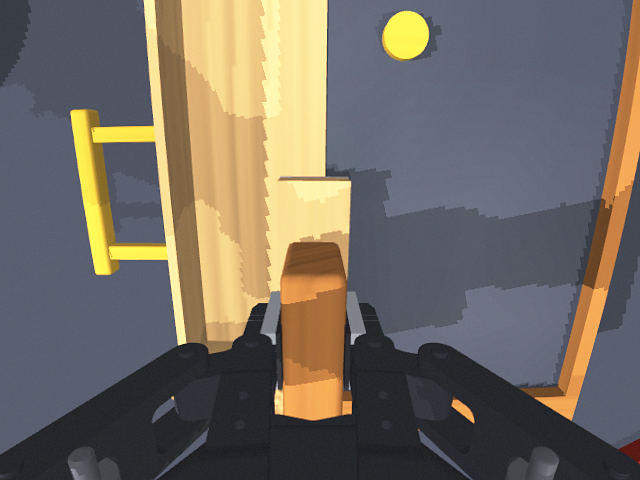

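Lane 1 is clear; only the left chip at (405,35) remains in view. Second pass.

```bash
python3 -m creep '[[1,0,0,-0.04,0,0,0],[1,0,0,-0.08,0,0,0],[1,0.05,0.07,-0.08,0,0,0],[1,0.11,0.15,-0.08,0,0,0],[1,0.164,0.22,-0.08,0,0,0]]'; python3 -m creep '[[1,0,0,0,0,0,0],[1,0,0,0.03,0,0,0],[1,0,0,0.06,0,0,0],[1,0,0,0.076,0,0,0],[1,0,0,0.08,0,0,0]]';python3 -m creep '[[1,0,0,0,0,0,0],[1,0,-0.016,0,0,0,0],[1,0,-0.032,0,0,0,0],[1,0,-0.048,0,0,0,0],[1,0,-0.064,0,0,0,0]]';python3 -m creep '[[1,0,-0.016,0,0,0,0],[1,0,-0.032,0,0,0,0],[1,0,-0.048,0,0,0,0],[1,0,-0.064,0,0,0,0],[1,0,-0.08,0,0,0,0]]';python3 -m creep '[[1,0,-0.016,0,0,0,0],[1,0,-0.032,0,0,0,0],[1,0,-0.048,0,0,0,0],[1,0,-0.064,0,0,0,0],[1,0,-0.074,0,0,0,0]]'; python3 -m creep '[[1,0,0,0,0,0,0],[1,0,0,-0.04,0,0,0],[1,0,0,-0.1,0,0,0],[1,0,0,-0.16,0,0,0],[1,0,0,-0.16,0,0,0]]'; python3 - <<'E'
from h import *
c,im=snap("top","t10"); cv2.imwrite("pics/t10c.png",cv2.resize(im[160:310,350:550],(800,600))[:,:,::-1])
plan()
E
```

```text
t: 22.48
position: [0.655, -0.1658, 0.1057]
tcp_rot: [-2.437, -1.978, 0.004]
ft_force: [0.4, -0.9, -2.0]
finger_gap: 0.248
grip_force: 59.8
t: 23.1
position: [0.6541, -0.1672, 0.0674]
tcp_rot: [-2.439, -1.978, 0.002]
ft_force: [-8.0, 0.2, 16.6]
finger_gap: 0.252
grip_force: 62.7
t: 23.72
position: [0.6243, -0.1602, 0.0674]
tcp_rot: [2.438, 1.98, 0.001]
ft_force: [3.1, -0.8, 3.6]
finger_gap: 0.248
grip_force: 60.8
t: 24.35
position: [0.5853, -0.152, 0.0674]
tcp_rot: [2.438, 1.98, 0.001]
ft_force: [4.4, -0.6, 5.9]
finger_gap: 0.25
grip_force: 60.9
t: 24.98
position: [0.5488, -0.1443, 0.0673]
tcp_rot: [2.438, 1.98, 0.001]
ft_force: [3.5, -1.4, 5.6]
finger_gap: 0.249
grip_force: 61.1
t: 25.6
position: [0.5487, -0.1443, 0.1478]
tcp_rot: [2.439, 1.98, 0.0]
ft_force: [0.5, 0.4, -2.7]
finger_gap: 0.246
grip_force: 60.3
t 25.6 at [ 548.2 -144.1  146.4] yaw -11.9 q [-0.26  0.34 -0.03  1.21 -0.    1.52] F [ 0.1 -0.6 -3. ] gap 0.248 gf 60
```

View pics/t10c.png

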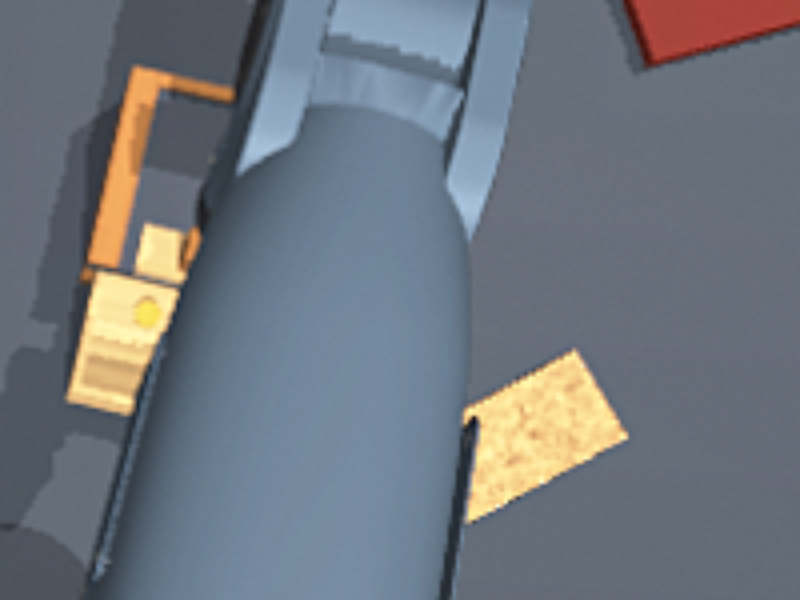

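Chip 4 lies in the drawer at (147,313). I'll retreat in front of the drawer and check the chips by mask.

```bash
python3 -m creep '[[1,0.01,-0.08,0,0,0,0],[1,0.02,-0.18,0,0,0,0],[1,0.03,-0.26,0,0,0,0],[1,0.04,-0.33,0,0,0,0],[1,0.05,-0.33,0,0,0,0]]'; python3 - <<'E'
from h import *
x,y=cab(-165,0)
c,im=snap("top","t11"); b=blob(im,(24,110,120),(36,255,255),(365,175,480,290))
a=np.radians(CA); E=np.array([[np.cos(a),np.sin(a)],[-np.sin(a),np.cos(a)]])
for z,n in((.015,"floor"),(.075,"slate")): print(n,[(cv2.contourArea(k),np.round(E@(ray(c,[k.reshape(-1,2).mean(0)],z)[0,:2]*1000-CAB)+[70,0]).tolist()) for k in b[:7]])
c2,im2=snap("scene","s11"); b=blob(im2,(22,110,120),(36,255,255),(120,270,300,400)); print("scene",[(cv2.contourArea(k),k.reshape(-1,2).mean(0).round().tolist(),np.round(E@(ray(c2,[k.reshape(-1,2).mean(0)],.075)[0,:2]*1000-CAB)+[70,0]).tolist()) for k in b[:7]])
plan((x,y,120,-11.9),(x,y,31,-11.9))
E
```

```text
t: 26.28
position: [0.3888, -0.0851, 0.1454]
tcp_rot: [-2.436, -1.978, 0.005]
ft_force: [0.5, -0.1, -1.9]
finger_gap: 0.251
grip_force: 60.2
floor []
slate []
scene []
t 26.4 at [392.2 -85.6 146.1] yaw -11.8 q [-0.21  0.06 -0.39  1.13 -0.    1.56] F [ 0.5 -0.2 -1.6] gap 0.248 gf 60
(np.float64(384.45038850108205), np.float64(-151.54201643179204), 120, -11.9) -> [-0.1323, 0.0119, 0.0522] [-0.0008, 0.0, 0.0008] dist 71 ang 0
(np.float64(384.45038850108205), np.float64(-151.54201643179204), 31, -11.9) -> [0.0, 0.0, 0.178] [0.0, 0.0, 0.0] dist 89 ang 0
```

```bash
python3 - <<'E'
from h import *
for n,roi in(("t10",(365,175,480,290)),("t11",(365,175,480,290)),("s11",(120,250,300,400))):
    im=cv2.imread(f"pics/{n}.png"); h=cv2.cvtColor(im,cv2.COLOR_BGR2HSV); x0,y0,x1,y1=roi; s=h[y0:y1,x0:x1]
    print(n,im.mean(),s.reshape(-1,3).mean(0),"max S",s[...,1].max()); q=s.reshape(-1,3); q=q[(q[:,1]>90)&(q[:,0]<45)]
    print(len(q),np.histogram(q[:,0],bins=range(0,46,3))[0])
    for hh in (10,14,18,22,26,30): 
        z=q[abs(q[:,0].astype(int)-hh)<2]; print(hh,len(z),z.mean(0).round() if len(z) else '')
E
```

```text
t10 114.82244140625 [ 94.12257089  68.98404537 145.80090737] max S 255
1443 [  0   0   2  40 294 409 223 379  92   4   0   0   0   0   0]
10 40 [ 11. 109. 143.]
14 419 [ 14. 153. 210.]
18 261 [ 18. 114. 232.]
22 379 [ 22. 101. 252.]
26 48 [ 26. 129. 253.]
30 0 
t11 115.64059353298612 [ 89.53610586  64.48453686 145.81618147] max S 177
2244 [  0   0   0 110 669 706 195 494  65   5   0   0   0   0   0]
10 110 [ 10. 112. 149.]
14 734 [ 14. 155. 208.]
18 313 [ 18. 118. 221.]
22 494 [ 22. 101. 252.]
26 28 [ 26.  97. 255.]
30 0 
s11 110.22025065104167 [ 73.299       68.24048148 130.97418519] max S 166
9142 [   0    0    0   20 3572 1617 3217  506   65  102   43    0    0    0
    0]
10 20 [ 11. 100. 135.]
14 4961 [ 14. 145. 165.]
18 3109 [ 18. 109. 198.]
22 506 [ 22. 116. 233.]
26 50 [ 26. 144. 252.]
30 106 [ 29. 133. 255.]
```

```bash
python3 -m creep '[[1,-0.05,0.004,0.01,0,0,0],[1,-0.1,0.01,0.02,0,0,0],[1,-0.132,0.012,0.03,0,0,0],[1,-0.132,0.012,0.03,0,0,0],[1,-0.132,0.012,0.03,0,0,0]]'; python3 - <<'E'
from h import *
a=np.radians(CA); E=np.array([[np.cos(a),np.sin(a)],[-np.sin(a),np.cos(a)]])
for cn in("wrist","top"):
    c,im=snap(cn,cn+"12"); b=blob(im,(25,100,100),(36,255,255),(0,0,640,480) if cn=="wrist" else (365,175,480,290))
    for k in b[:8]:
        if cv2.contourArea(k)>4: m=k.reshape(-1,2).mean(0); print(cn,cv2.contourArea(k),m.round(),[np.round(E@(ray(c,[m],z)[0,:2]*1000-CAB)+[70,0]).tolist() for z in(.015,.047)])
x,y=cab(-165,0); plan((x,y,31,-11.9))
E
```

```text
t: 27.0
position: [0.3852, -0.1516, 0.1316]
tcp_rot: [-2.438, -1.979, 0.001]
ft_force: [-1.3, 1.4, -2.0]
finger_gap: 0.251
grip_force: 60.2
wrist 2192.0 [379. 235.] [[-111.0, -5.0], [-117.0, 3.0]]
wrist 249.0 [475. 314.] [[-23.0, -76.0], [-39.0, -59.0]]
wrist 42.5 [491. 323.] [[-7.0, -85.0], [-24.0, -67.0]]
top 54.5 [395. 275.] [[-109.0, 28.0], [-114.0, 31.0]]
t 27.1 at [ 385.2 -151.4  131.9] yaw -11.8 q [-0.37  0.09 -0.39  1.09  0.    1.4 ] F [ 0.5  0.1 -2.6] gap 0.247 gf 60
(np.float64(384.45038850108205), np.float64(-151.54201643179204), 31, -11.9) -> [-0.0006, -0.0014, 0.2019] [-0.0002, -0.0001, 0.0009] dist 101 ang 0
```

```bash
python3 - <<'E'
from h import *
a=np.radians(CA); E=np.array([[np.cos(a),np.sin(a)],[-np.sin(a),np.cos(a)]])
c=cam("top"); T=[cv2.imread(f"pics/{n}.png") for n in("top12","t11","t10")]
print([cv2.cvtColor(t,cv2.COLOR_BGR2HSV)[236:241,385:390].reshape(-1,3).mean(0).round().tolist() for t in T])
for im in T[:2]:
  im=im[:,:,::-1].copy(); b=blob(im,(23,118,60),(36,255,255),(365,215,480,290))
  for k in b[:9]: m=k.reshape(-1,2).mean(0); print(cv2.contourArea(k),m.round(),np.round(E@(ray(c,[m],.015)[0,:2]*1000-CAB)+[70,0]).tolist())
im=cv2.imread("pics/wrist12.png")[:,:,::-1].copy(); cw=cam("wrist")
u=[pix(cw,[*(np.array(cab(x,y))/1000),.055]).ravel().round().tolist() for x,y in((-85,105),(-85,-105),(0,105),(0,-105))]; print("drawer top corners px",u)
for y in(-75,-8,70): print(y,[pix(cw,[*(np.array(cab(x,y))/1000),.012]).ravel().round().tolist() for x in(-60,-30,-10)])
E
```

```text
[[21.0, 167.0, 216.0], [106.0, 65.0, 101.0], [26.0, 155.0, 252.0]]
57.0 [395. 275.] [-109.0, 28.0]
drawer top corners px [[440.0, 83.0], [413.0, 371.0], [567.0, 88.0], [517.0, 369.0]]
-75 [[432.0, 312.0], [465.0, 311.0], [487.0, 311.0]]
-8 [[440.0, 238.0], [475.0, 238.0], [499.0, 238.0]]
70 [[449.0, 140.0], [487.0, 141.0], [512.0, 141.0]]
```

```bash
python3 - <<'E'
from h import *
a=np.radians(CA); E=np.array([[np.cos(a),np.sin(a)],[-np.sin(a),np.cos(a)]])
cw=cam("wrist"); im=cv2.imread("pics/wrist12.png")[:,:,::-1].copy()
h=cv2.cvtColor(im,cv2.COLOR_RGB2HSV); print("drawer med",np.median(h[120:330,455:505].reshape(-1,3),0))
for lo in((18,135,60),(18,160,60)):
  for k in blob(im,lo,(36,255,255),(425,60,640,345))[:8]:
    if cv2.contourArea(k)>8:
      m=k.reshape(-1,2).mean(0); q=h[tuple(m[::-1].astype(int))]; print(cv2.contourArea(k),m.round(),q,np.round(E@(ray(cw,[m],.013)[0,:2]*1000-CAB)+[70,0]).tolist(),np.round(E@(ray(cw,[m],.075)[0,:2]*1000-CAB)+[70,0]).tolist())
E
```

```text
drawer med [ 21. 111. 244.]
577.5 [479. 313.] [ 26 175 253] [-18.0, -77.0] [-49.0, -45.0]
467.5 [507. 139.] [ 22 185 223] [-15.0, 71.0] [-47.0, 72.0]
363.5 [493. 244.] [ 22 185 222] [-15.0, -13.0] [-47.0, 6.0]
528.0 [479. 314.] [ 26 175 253] [-17.0, -77.0] [-49.0, -45.0]
437.0 [507. 139.] [ 22 185 223] [-15.0, 71.0] [-47.0, 72.0]
320.0 [493. 244.] [ 22 185 222] [-14.0, -12.0] [-47.0, 6.0]
```

All four chips are in the drawer by mask: two at about (-18,-77), one at (-15,-13) and one at (-15,71). The slate is clear. Now I push the drawer home with the face of the held scraper against the bar.

```bash
python3 -m creep '[[1,0,-0.002,0.06,0,0,0],[1,0,-0.002,0.12,0,0,0],[1,0,-0.002,0.18,0,0,0],[1,0,-0.002,0.202,0,0,0],[1,0,-0.002,0.202,0,0,0]]'; python3 -m creep '[[1,0,0.015,0,0,0,0],[1,0,0.03,0,0,0,0],[1,0,0.045,0,0,0,0],[1,0,0.06,0,0,0,0],[1,0,0.075,0,0,0,0]]'; python3 -m creep '[[1,0,0.02,0,0,0,0],[1,0,0.04,0,0,0,0],[1,0,0.06,0,0,0,0],[1,0,0.08,0,0,0,0],[1,0,0.1,0,0,0,0]]'; python3 -m creep '[[1,0,0.007,0,0,0,0],[1,0,0.014,0,0,0,0],[1,0,0.018,0,0,0,0],[1,0,0.02,0,0,0,0],[1,0,0.02,0,0,0,0]]';python3 - <<'E'
from h import *
a=np.radians(CA); E=np.array([[np.cos(a),np.sin(a)],[-np.sin(a),np.cos(a)]]); s=r.observe(); print(E@(s["position"][:2]*1000-CAB)+[70,0])
E
```

```text
t: 27.72
position: [0.3839, -0.1513, 0.031]
tcp_rot: [-2.438, -1.98, 0.001]
ft_force: [0.2, 0.6, -1.6]
finger_gap: 0.244
grip_force: 60.0
t: 28.35
position: [0.4209, -0.1594, 0.031]
tcp_rot: [-2.439, -1.98, 0.001]
ft_force: [-2.1, -0.3, -0.8]
finger_gap: 0.249
grip_force: 60.4
t: 28.98
position: [0.4703, -0.1698, 0.031]
tcp_rot: [2.439, 1.98, -0.0]
ft_force: [-4.1, -1.2, -1.5]
finger_gap: 0.251
grip_force: 60.4
t: 29.6
position: [0.4795, -0.1716, 0.031]
tcp_rot: [2.439, 1.98, 0.0]
ft_force: [-1.9, -0.8, -2.5]
finger_gap: 0.254
grip_force: 60.2
[-6.7905587e+01 -3.8072683e-02]
```

Pushing the rest in small steps until the force rises.

```bash
python3 -m creep '[[1,0,0.003,0,0,0,0],[1,0,0.006,0,0,0,0],[1,0,0.009,0,0,0,0],[1,0,0.012,0,0,0,0],[1,0,0.012,0,0,0,0]]'; python3 -m creep '[[1,0,0.001,0,0,0,0],[1,0,0.002,0,0,0,0],[1,0,0.003,0,0,0,0],[1,0,0.004,0,0,0,0],[1,0,0.004,0,0,0,0]]'
```

```text
t: 30.22
position: [0.4855, -0.1729, 0.031]
tcp_rot: [2.439, 1.98, 0.0]
ft_force: [-1.8, 1.2, -2.0]
finger_gap: 0.25
grip_force: 60.3
t: 30.85
position: [0.4855, -0.1729, 0.0307]
tcp_rot: [-2.437, -1.979, 0.003]
ft_force: [-8.0, 0.9, 2.5]
finger_gap: 0.247
grip_force: 61.0
```

```bash
python3 -m creep '[[1,0,0.001,0,0,0,0],[1,0,0.002,0,0,0,0],[1,0,0.003,0,0,0,0],[1,0,0.004,0,0,0,0],[1,0,0.004,0,0,0,0]]'
```

```text
t: 31.48
position: [0.4856, -0.1729, 0.0305]
tcp_rot: [-2.435, -1.977, 0.006]
ft_force: [-13.5, 1.9, 6.2]
finger_gap: 0.249
grip_force: 61.5
```

Drawer home: the push stalled at 485.6 mm with the force rising to 13 N. Next: back off, lift, and carry the scraper to the rest.

```bash
python3 -m creep '[[1,0,-0.02,0,0,0,0],[1,0,-0.06,0,0,0,0],[1,0,-0.08,-0.06,0,0,0],[1,0,-0.08,-0.14,0,0,0],[1,0,-0.08,-0.17,0,0,0]]'; python3 - <<'E'
from h import *
plan((455,-270,115,8),(462.5,-366.2,115,29.4),(462.5,-366.2,1,29.4))
c,im=snap("top"); b=blob(im,(8,60,120),(30,255,255),(440,240,515,300)); print("rest",[(cv2.contourArea(x),rect(c,x,.003)) for x in b[:2]])
E
```

```text
t: 32.1
position: [0.4518, -0.166, 0.1186]
tcp_rot: [2.435, 1.978, 0.004]
ft_force: [-1.0, -0.5, -2.5]
finger_gap: 0.25
grip_force: 60.4
t 32.1 at [ 451.8 -166.   118.6] yaw -11.8 q [-0.35  0.21 -0.28  1.07  0.    1.43] F [-1.  -0.5 -2.5] gap 0.250 gf 60
(455, -270, 115, 8) -> [-0.2022, 0.0489, 0.0076] [0.0032, 0.001, -0.2205] dist 104 ang 20
(462.5, -366.2, 115, 29.4) -> [-0.1926, -0.0119, 0.0] [0.0, 0.0, -0.2378] dist 96 ang 21
(462.5, -366.2, 1, 29.4) -> [0.0, 0.0, 0.228] [0.0, 0.0, 0.0] dist 114 ang 0
rest [(570.5, array([ 475.9, -386.7,  103.4,   71.3,  -60.5]))]
```

```bash
python3 -m creep '[[1,-0.07,0.016,0,0,0,-0.08],[1,-0.14,0.032,0,0,0,-0.16],[1,-0.202,0.049,0,0,0,-0.22],[1,-0.202,0.049,0,0,0,-0.22],[1,-0.202,0.049,0,0,0,-0.22]]';python3 -m creep '[[1,-0.06,-0.004,0,0,0,-0.08],[1,-0.13,-0.008,0,0,0,-0.16],[1,-0.193,-0.012,0,0,0,-0.238],[1,-0.193,-0.012,0,0,0,-0.238],[1,-0.193,-0.012,0,0,0,-0.238]]'; python3 - <<'E'
from h import *
plan((462.5,-366.2,20,29.4),(462.5,-366.2,1,29.4))
c,im=snap("wrist","w13")
P=np.array([462.5,-366.2]); a=np.radians(-60.6); e=np.array([np.cos(a),np.sin(a)]); n=np.array([-e[1],e[0]])
print("expect corners",[pix(c,[*((P+i*75*e+j*35*n)/1000),.003]).ravel().round().tolist() for i in(1,-1) for j in(1,-1)])
for k in blob(im,(5,60,100),(30,255,255),(220,60,400,330))[:2]: print(cv2.contourArea(k),cv2.boundingRect(k))
m=cv2.inRange(cv2.cvtColor(im,cv2.COLOR_RGB2HSV),(5,60,100),(30,255,255))
for row in(140,160,180,200): print(row,[int(v) for v in np.where(m[row,220:420])[0][[0,-1]]+220])
E
```

```text
t: 32.78
position: [0.4531, -0.2689, 0.1156]
tcp_rot: [-2.064, -2.368, -0.0]
ft_force: [-0.9, -0.1, -1.8]
finger_gap: 0.252
grip_force: 60.3
t: 33.4
position: [0.4606, -0.3645, 0.1158]
tcp_rot: [-1.587, -2.71, -0.001]
ft_force: [-0.1, 0.2, -1.4]
finger_gap: 0.247
grip_force: 60.3
t 33.4 at [ 460.6 -364.5  115.8] yaw 29.3 q [-0.67  0.39 -0.03  1.15  0.    0.39] F [-0.1  0.2 -1.4] gap 0.247 gf 60
(462.5, -366.2, 20, 29.4) -> [-0.0051, 0.0017, 0.1916] [-0.0, -0.0006, -0.0011] dist 96 ang 0
(462.5, -366.2, 1, 29.4) -> [0.0, 0.0, 0.038] [0.0, 0.0, 0.0] dist 19 ang 0
expect corners [[355.0, 318.0], [273.0, 319.0], [362.0, 135.0], [267.0, 136.0]]
16134.0 (266, 136, 95, 194)
140 [266, 360]
160 [267, 359]
180 [268, 359]
200 [268, 419]
```

The rest's edges match the expectation to about 1 px. Lower and release.

```bash
python3 -m creep '[[1,-0.005,0.001,0.06,0,0,0],[1,-0.005,0.001,0.12,0,0,0],[1,-0.005,0.001,0.17,0,0,0],[1,-0.005,0.001,0.2,0,0,0],[1,-0.005,0.001,0.2,0,0,0]]';python3 -m creep '[[1,0,0,0.01,0,0,0],[1,0,0,0.02,0,0,0],[1,0,0,0.028,0,0,0],[1,0,0,0.028,0,0,0],[1,0,0,0.028,0,0,0]]';python3 - <<'E'
from h import *
plan((462.5,-366.2,0.5,29.4))
E
```

```text
t: 34.08
position: [0.4619, -0.3667, 0.0155]
tcp_rot: [-1.585, -2.711, -0.0]
ft_force: [-0.5, -0.4, -1.1]
finger_gap: 0.252
grip_force: 60.3
t: 34.7
position: [0.4624, -0.3678, 0.0021]
tcp_rot: [1.586, 2.712, -0.0]
ft_force: [-0.3, 0.5, -1.5]
finger_gap: 0.247
grip_force: 60.3
t 34.7 at [ 462.4 -367.8    2.1] yaw 29.4 q [-0.67  0.48 -0.19  0.9  -0.    0.39] F [-0.3  0.5 -1.5] gap 0.247 gf 60
(462.5, -366.2, 0.5, 29.4) -> [0.0026, 0.0018, 0.0032] [-0.0001, 0.0001, -0.0004] dist 2 ang 0
```

```bash
python3 -m creep '[[1,0.0026,0.002,0.002,0,0,0],[1,0.0026,0.002,0.003,0,0,0],[1,0.0026,0.002,0.004,0,0,0],[1,0.0026,0.002,0.004,0,0,0],[1,0.0026,0.002,0.004,0,0,0]]';python3 -m creep '[[0.1,0,0,0,0,0,0],[0.1,0,0,0,0,0,0],[0.1,0,0,-0.05,0,0,0],[0.1,0,0,-0.15,0,0,0],[0.1,0,0,-0.26,0,0,0]]';python3 - <<'E'
from h import *
plan()
c,im=snap("wrist","w14")
h=cv2.cvtColor(im,cv2.COLOR_RGB2HSV)
print([h[v,u].tolist() for u,v in((300,230),(307,170),(280,170),(340,170))])
for k in blob(im,(5,60,100),(30,255,255),(220,60,400,340))[:1]: print("rest",cv2.contourArea(k),rect(c,k,.003),cv2.boundingRect(k))
for lo in(130,140,150):
  for k in blob(im,(5,lo,100),(17,255,255),(270,120,380,340))[:1]: print("rib",cv2.contourArea(k),rect(c,k,.061),cv2.boundingRect(k))
E
```

```text
t: 35.33
position: [0.4626, -0.366, 0.0004]
tcp_rot: [1.586, 2.712, 0.0]
ft_force: [-1.9, 2.6, 5.4]
finger_gap: 0.248
grip_force: 61.2
t: 35.95
position: [0.4622, -0.3658, 0.1308]
tcp_rot: [-1.585, -2.711, -0.0]
ft_force: [0.5, -0.6, 0.4]
finger_gap: 0.456
grip_force: 0.0
t 36.0 at [ 462.2 -365.8  130.8] yaw 29.4 q [-0.67  0.38  0.    1.19 -0.    0.39] F [ 0.5 -0.6  0.4] gap 0.456 gf 0
[[19, 154, 253], [26, 80, 255], [22, 107, 253], [21, 114, 251]]
rest 15325.5 [ 462.9 -369.   153.8   72.   -60.6] (266, 134, 93, 180)
rib 575.0 [ 460.7 -363.2   62.6   22.   -60.6] (297, 196, 34, 90)
rib 531.5 [ 460.9 -363.1   62.6   21.1  -60.7] (298, 196, 33, 90)
rib 488.5 [ 461.  -363.2   62.7   20.4  -59.9] (298, 196, 32, 90)
```

The scraper is centred on the rest and aligned (-60.6° against -60.6°). Next: the tin and the tray, measured afresh from the top.

```bash
cat >> h.py <<'E'
def tt():
    c,im=snap("top")
    for k in blob(im,(0,0,190),(180,35,255),(150,200,360,300))[:1]: print("tin?",cv2.contourArea(k),rect(c,k,.039),cv2.boundingRect(k))
    for k in blob(im,(4,120,80),(14,255,255),(150,180,360,330))[:1]: print("tray?",cv2.contourArea(k),circ(c,k,.021),cv2.boundingRect(k))
E
python3 - <<'E'
from h import *
tt(); plan((490,-150,190,45),(490,90,190,75),(452.7,240,160,99.6))
E
```

```text
tin? 704.5 [452.7 327.1  91.8  62.3   9.6] (214, 250, 27, 35)
tray? 1188.0 [501.1 132.4  56.6] (280, 233, 40, 40)
t 36.0 at [ 465.2 -368.2  136. ] yaw 29.4 q [-0.67  0.38  0.01  1.19 -0.    0.39] F [ 0.7 -0.7 -0.7] gap 0.450 gf 0
(490, -150, 190, 45) -> [0.3551, 0.2576, -0.1103] [0.0014, 0.0059, -0.1737] dist 226 ang 16
(490, 90, 190, 75) -> [0.3394, 0.3394, 0.0] [0.0, 0.0, -0.3333] dist 240 ang 30
(452.7, 240, 160, 99.6) -> [0.1497, 0.2705, 0.06] [0.0, 0.0, -0.2733] dist 157 ang 25
```

```bash
python3 -m creep '[[-1,0.05,0.04,-0.1,0,0,-0.03],[-1,0.13,0.1,-0.11,0,0,-0.07],[-1,0.22,0.16,-0.11,0,0,-0.11],[-1,0.3,0.22,-0.11,0,0,-0.15],[-1,0.355,0.258,-0.11,0,0,-0.174]]' >/dev/null; python3 -m creep '[[-1,0.07,0.07,0,0,0,-0.07],[-1,0.15,0.15,0,0,0,-0.14],[-1,0.23,0.23,0,0,0,-0.22],[-1,0.3,0.3,0,0,0,-0.29],[-1,0.339,0.339,0,0,0,-0.333]]' >/dev/null; python3 -m creep '[[-1,0.04,0.07,0.02,0,0,-0.07],[-1,0.08,0.15,0.04,0,0,-0.14],[-1,0.12,0.22,0.06,0,0,-0.21],[-1,0.15,0.27,0.06,0,0,-0.273],[-1,0.15,0.27,0.06,0,0,-0.273]]'; python3 -m creep '[[-1,0,0,0,0,0,0],[-1,0,0,0,0,0,0],[-1,0,0,0,0,0,0],[-1,0,0,0,0,0,0],[-1,0,0,0,0,0,0]]' >/dev/null; python3 - <<'E'
from h import *
plan((452.7,327,140,99.6))
c,im=snap("wrist","w15")
print("expect tin px",pix(c,[.4527,.327,.039]))
E
```

```text
t: 37.92
position: [0.4498, 0.2429, 0.1544]
tcp_rot: [0.267, -3.13, 0.0]
ft_force: [0.8, -0.2, -0.1]
finger_gap: 1.001
grip_force: 0.0
t 38.5 at [450.5 241.2 155. ] yaw 99.5 q [ 0.49  0.24 -0.15  1.19 -0.    0.33] F [ 0.3 -0.4  0.8] gap 0.997 gf 0
(452.7, 327, 140, 99.6) -> [-0.0328, 0.1685, 0.0301] [-0.0, 0.0, -0.0007] dist 87 ang 0
expect tin px [[416.1066484  249.46443635]]
```

```bash
python3 -m creep '[[-1,-0.01,0.06,0,0,0,0],[-1,-0.02,0.12,0,0,0,0],[-1,-0.033,0.168,0,0,0,0],[-1,-0.033,0.168,0,0,0,0],[-1,-0.033,0.168,0,0,0,0]]'; python3 - <<'E'
from h import *
plan()
c,im=snap("wrist","w16")
h=cv2.cvtColor(im,cv2.COLOR_RGB2HSV)
for k in blob(im,(0,0,170),(180,40,255),(215,60,420,330))[:2]: print("tin",cv2.contourArea(k),rect(c,k,.039),cv2.boundingRect(k), cv2.approxPolyDP(cv2.convexHull(k),6,True).reshape(-1,2).tolist())
for k in blob(im,(8,50,100),(30,255,255),(100,0,540,420))[:1]: 
    print("mat",cv2.contourArea(k),circ(c,k,.003),cv2.boundingRect(k))
    P=ray(c,cv2.convexHull(k).reshape(-1,2),.003)[:,:2]*1000; q=k.reshape(-1,2)
    g=P[(cv2.convexHull(k).reshape(-1,2)[:,1]<290)]; A=np.c_[2*g,np.ones(len(g))]; s=np.linalg.lstsq(A,(g**2).sum(1),rcond=None)[0]; print("fit",s[:2],np.sqrt(s[2]+s[:2]@s[:2]))
E
```

```text
t: 39.22
position: [0.4524, 0.3265, 0.1548]
tcp_rot: [0.262, -3.13, 0.001]
ft_force: [-0.3, -0.6, -0.4]
finger_gap: 0.997
grip_force: 0.0
t 39.2 at [452.4 326.5 154.8] yaw 99.6 q [ 0.63  0.32 -0.03  1.22 -0.    0.46] F [-0.3 -0.6 -0.4] gap 0.997 gf 0
tin 8098.5 [449.8 326.6  89.4  60.8   9.9] (274, 170, 79, 110) [[348, 170], [350, 278], [278, 279], [275, 174]]
tin 0.0 [472.  380.6   0.9   0.   12.4] (374, 263, 1, 2) [[374, 264]]
mat 8635.0 [447.8 334.9  66.9] (249, 139, 150, 148)
fit [447.73636465 334.97609165] 66.68587219318349
```

```bash
python3 -m creep '[[-1,0.003,0.001,0.08,0,0,0],[-1,0.003,0.001,0.18,0,0,0],[-1,0.003,0.001,0.27,0,0,0],[-1,0.003,0.001,0.3,0,0,0],[-1,0.003,0.001,0.31,0,0,0]]';python3 -m creep '[[-1,0,0,0.01,0,0,0],[-1,0,0,0.02,0,0,0],[-1,0,0,0.03,0,0,0],[-1,0,0,0.036,0,0,0],[-1,0,0,0.036,0,0,0]]';  python3 -m creep '[[1,0,0,0,0,0,0],[1,0,0,0,0,0,0],[1,0,0,0,0,0,0],[1,0,0,0,0,0,0],[1,0,0,0,0,0,0]]'; python3 - <<'E'
from h import *
plan((451,327,80,99.6),(565,245,80,99.6),(565,245,-17,99.6))
E
```

```text
t: 39.9
position: [0.4513, 0.3268, 0.0001]
tcp_rot: [0.261, -3.13, 0.0]
ft_force: [0.1, 0.1, 0.3]
finger_gap: 1.0
grip_force: 0.0
t: 40.52
position: [0.451, 0.3271, -0.0182]
tcp_rot: [0.262, -3.13, 0.0]
ft_force: [1.3, 0.6, 0.4]
finger_gap: 1.0
grip_force: 0.0
t: 41.15
position: [0.4513, 0.3274, -0.0176]
tcp_rot: [-0.262, 3.13, 0.0]
ft_force: [-0.9, -0.1, 5.9]
finger_gap: 0.689
grip_force: 65.3
t 41.1 at [451.3 327.4 -17.6] yaw 99.6 q [ 0.63  0.46 -0.3   0.81 -0.    0.46] F [-0.9 -0.1  5.9] gap 0.689 gf 65
(451, 327, 80, 99.6) -> [0.0006, -0.0006, -0.1952] [0.0001, 0.0004, -0.0003] dist 98 ang 0
(565, 245, 80, 99.6) -> [-0.1975, -0.1997, 0.0] [0.0, 0.0, 0.0] dist 140 ang 0
(565, 245, -17, 99.6) -> [0.0, 0.0, 0.194] [0.0, 0.0, 0.0] dist 97 ang 0
```

```bash
python3 -m creep '[[1,0,0,-0.04,0,0,0],[1,0,0,-0.1,0,0,0],[1,0,0,-0.16,0,0,0],[1,0,0,-0.19,0,0,0],[1,0,0,-0.19,0,0,0]]';python3 -m creep '[[1,-0.05,-0.05,0,0,0,0],[1,-0.11,-0.11,0,0,0,0],[1,-0.17,-0.17,0,0,0,0],[1,-0.2,-0.2,0,0,0,0],[1,-0.2,-0.2,0,0,0,0]]'; python3 - <<'E'
from h import *
plan((567,245,-20,99.6)); tt()
E
```

```text
t: 41.78
position: [0.4515, 0.3275, 0.0774]
tcp_rot: [-0.262, 3.13, 0.001]
ft_force: [0.3, 0.2, -1.4]
finger_gap: 0.689
grip_force: 64.8
t: 42.4
position: [0.5665, 0.2442, 0.0755]
tcp_rot: [0.259, -3.129, 0.001]
ft_force: [-1.0, -0.5, -0.6]
finger_gap: 0.694
grip_force: 64.9
t 42.4 at [566.5 244.2  75.5] yaw 99.5 q [ 0.41  0.46 -0.02  1.09  0.    0.24] F [-1.  -0.5 -0.6] gap 0.694 gf 65
(567, 245, -20, 99.6) -> [-0.0015, 0.0014, 0.1911] [-0.0003, -0.0012, -0.0016] dist 96 ang 0
tin? 8.0 [632.4 421.3   8.8   8.3   3.4] (195, 201, 4, 4)
tray? 322.5 [506.6 121.4  54.5] (294, 233, 26, 36)
```

```bash
python3 -m creep '[[1,0,0,0.05,0,0,0],[1,0,0,0.11,0,0,0],[1,0,0,0.16,0,0,0],[1,0,0,0.185,0,0,0],[1,0,0,0.19,0,0,0]]';python3 -m creep '[[1,0,0,0.002,0,0,0],[1,0,0,0.003,0,0,0],[1,0,0,0.003,0,0,0],[1,0,0,0.003,0,0,0],[1,0,0,0.003,0,0,0]]';python3 -m creep '[[-1,0,0,0,0,0,0],[-1,0,0,0,0,0,0],[-1,0,0,-0.06,0,0,0],[-1,0,0,-0.16,0,0,0],[-1,0,0,-0.28,0,0,0]]'; python3 - <<'E'
from h import *
plan((500,132,140,80))
E
```

```text
t: 43.08
position: [0.5654, 0.2456, -0.0185]
tcp_rot: [0.263, -3.129, 0.001]
ft_force: [0.5, -0.1, -1.1]
finger_gap: 0.692
grip_force: 64.9
t: 43.7
position: [0.5664, 0.2452, -0.0194]
tcp_rot: [-0.262, 3.131, 0.0]
ft_force: [0.6, -0.7, -1.4]
finger_gap: 0.691
grip_force: 64.9
t: 44.32
position: [0.5656, 0.2449, 0.1212]
tcp_rot: [0.262, -3.129, 0.001]
ft_force: [1.5, 0.9, 0.3]
finger_gap: 0.997
grip_force: 0.0
t 44.3 at [565.6 244.9 121.2] yaw 99.6 q [ 0.41  0.43  0.06  1.2  -0.    0.24] F [1.5 0.9 0.3] gap 0.997 gf 0
(500, 132, 140, 80) -> [0.1671, -0.2009, -0.0372] [-0.0005, -0.0011, 0.2174] dist 132 ang 20
```

```bash
python3 -m creep '[[0,0.05,-0.06,-0.03,0,0,0.06],[0,0.11,-0.13,-0.037,0,0,0.13],[0,0.167,-0.2,-0.037,0,0,0.217],[0,0.167,-0.2,-0.037,0,0,0.217],[0,0.167,-0.2,-0.037,0,0,0.217]]'; python3 - <<'E'
from h import *
plan()
c,im=snap("wrist","w17"); h=cv2.cvtColor(im,cv2.COLOR_RGB2HSV)
px=pix(c,[[.501,.132,.059],[.5,.16,.02]]).round().astype(int); print(px.tolist(),[h[v,u].tolist() for u,v in px])
for lo in(110,140):
  for k in blob(im,(3,lo,60),(13,255,255),(180,60,450,340))[:2]:
    hl=cv2.convexHull(k); print("tray",cv2.contourArea(hl),circ(c,k,.021),cv2.boundingRect(k))
g=cv2.medianBlur(cv2.cvtColor(im,cv2.COLOR_RGB2GRAY),5)
C=cv2.HoughCircles(g[60:340,180:450],cv2.HOUGH_GRADIENT,1,20,param1=80,param2=20,minRadius=15,maxRadius=30)
print(None if C is None else [(round(x+180),round(y+60),round(q),np.round(ray(c,[(x+180,y+60)],.059)[0,:2]*1000).tolist()) for x,y,q in C[0][:10].tolist()])
E
```

```text
t: 44.95
position: [0.5012, 0.133, 0.1394]
tcp_rot: [0.272, 3.129, 0.001]
ft_force: [0.0, 1.1, -0.6]
finger_gap: 0.503
grip_force: 0.0
t 45.0 at [501.2 133.  139.4] yaw 80.1 q [ 0.26  0.26 -0.16  1.15  0.    0.43] F [ 0.   1.1 -0.6] gap 0.503 gf 0
[[312, 242], [346, 222]] [[10, 151, 226], [12, 153, 228]]
tray 13946.5 [498.9 131.8  55. ] (244, 157, 136, 133)
tray 0.0 [533.2  73.7   0. ] (250, 277, 1, 1)
tray 13874.0 [498.8 132.3  54.8] (245, 157, 134, 132)
[(344, 242, 16, [504.0, 154.0]), (344, 204, 17, [478.0, 158.0]), (310, 186, 17, [462.0, 137.0]), (280, 244, 16, [498.0, 110.0]), (276, 214, 26, [477.0, 112.0]), (316, 256, 28, [511.0, 133.0])]
```

```bash
python3 - <<'E'
from h import *
tt()
c,im=snap("top"); 
for k in blob(im,(0,0,190),(180,35,255),(205,195,290,275))[:2]: print("tin",cv2.contourArea(k),rect(c,k,.036),cv2.boundingRect(k))
E
```

```text
tin? 119.0 [561.4 261.6  96.1  37.5  19.2] (246, 212, 19, 33)
tray? 0.0 [439.1 304.6   0. ] (236, 273, 1, 1)
tin 122.0 [562.1 262.1  96.1  36.9  18.7] (246, 212, 19, 33)
tin 3.0 [548.8 241.8  13.5   5.2  20.3] (259, 231, 3, 6)
```

```bash
python3 -m creep '[[0,0.003,-0.003,0.08,0,0,0],[0,0.003,-0.003,0.16,0,0,0],[0,0.003,-0.003,0.22,0,0,0],[0,0.003,-0.003,0.25,0,0,0],[0,0.003,-0.003,0.262,0,0,0]]';python3 -m creep '[[0,0,0,0.004,0,0,0],[0,0,0,0.008,0,0,0],[0,0,0,0.008,0,0,0],[1,0,0,0.008,0,0,0],[1,0,0,0.008,0,0,0]]';python3 -m creep '[[1,0,0,0,0,0,0],[1,0,0,0,0,0,0],[1,0,0,0,0,0,0],[1,0,0,0,0,0,0],[1,0,0,0,0,0,0]]'; python3 -m creep '[[1,0,0,-0.04,0,0,0],[1,0,0,-0.08,0,0,0],[1,0,0,-0.13,0,0,0],[1,0,0,-0.18,0,0,0],[1,0,0,-0.2,0,0,0]]';python3 - <<'E'
from h import *
plan((450,190,105,85),(449,335.3,105,100),(449,335.3,4,100))
E
```

```text
t: 45.72
position: [0.4989, 0.1319, 0.0074]
tcp_rot: [-0.272, -3.129, 0.001]
ft_force: [0.3, -0.4, -0.2]
finger_gap: 0.502
grip_force: 0.0
t: 46.35
position: [0.4992, 0.1316, 0.0046]
tcp_rot: [0.273, 3.129, 0.0]
ft_force: [-0.9, 0.7, 6.0]
finger_gap: 0.213
grip_force: 58.4
t: 46.98
position: [0.4991, 0.1316, 0.0046]
tcp_rot: [0.273, 3.129, 0.0]
ft_force: [-1.2, -0.2, 5.3]
finger_gap: 0.219
grip_force: 58.4
t: 47.6
position: [0.4994, 0.1317, 0.1051]
tcp_rot: [0.273, 3.128, 0.001]
ft_force: [0.0, 0.4, -2.3]
finger_gap: 0.213
grip_force: 58.6
t 47.6 at [499.4 131.7 105.1] yaw 80.0 q [ 0.26  0.28 -0.23  1.07 -0.    0.43] F [ 0.   0.4 -2.3] gap 0.213 gf 59
(450, 190, 105, 85) -> [0.1175, 0.0978, 0.0002] [0.0003, 0.0009, -0.0552] dist 76 ang 5
(449, 335.3, 105, 100) -> [0.0273, 0.2893, 0.0] [0.0, 0.0, -0.1667] dist 145 ang 15
(449, 335.3, 4, 100) -> [0.0, 0.0, 0.202] [0.0, 0.0, 0.0] dist 101 ang 0
```

```bash
python3 -m creep '[[1,0.04,0.03,0,0,0,-0.02],[1,0.08,0.06,0,0,0,-0.04],[1,0.117,0.098,0,0,0,-0.055],[1,0.117,0.098,0,0,0,-0.055],[1,0.117,0.098,0,0,0,-0.055]]'; python3 - <<'E'
from h import *
plan((449,335.3,105,100))
c,im=snap("top"); 
for k in blob(im,(8,60,120),(30,255,255),(190,235,262,305))[:1]: print("rmat",cv2.contourArea(k),circ(c,k,.003),cv2.boundingRect(k))
for k in blob(im,(8,60,90),(30,255,255),(265,215,335,290))[:1]: print("omat",cv2.contourArea(k),rect(c,k,.003),cv2.boundingRect(k))
c,im=snap("wrist","w18")
for k in blob(im,(14,50,120),(30,255,255),(0,0,640,330))[:3]: print("w mats",cv2.contourArea(k),circ(c,k,.003),rect(c,k,.003),cv2.boundingRect(k))
E
```

```text
t: 48.22
position: [0.4498, 0.1897, 0.1036]
tcp_rot: [-0.137, -3.138, 0.001]
ft_force: [0.0, -0.0, -2.6]
finger_gap: 0.213
grip_force: 58.8
t 48.2 at [449.8 189.7 103.6] yaw 85.0 q [ 0.4   0.23 -0.29  1.05 -0.    0.49] F [ 0.  -0.  -2.6] gap 0.213 gf 59
(449, 335.3, 105, 100) -> [0.027, 0.29, -0.003] [-0.0003, -0.0003, -0.1668] dist 146 ang 15
rmat 1220.0 [450.7 335.7  67.5] (202, 246, 37, 48)
omat 1023.0 [500.8 124.7 127.2 101.   -8. ] (288, 229, 36, 50)
w mats 22114.5 [447.3 334.5  66.8] [447.3 334.7 132.9 131.9  18.4] (416, 126, 170, 171)
w mats 2925.0 [447.8 187.6  24.2] [447.7 187.7  47.8  46.4  -5. ] (280, 201, 62, 62)
w mats 2587.0 [476.3 231.3  23.9] [475.9 231.   46.5  46.1  40.7] (339, 234, 62, 56)
```

```bash
python3 -m creep '[[1,0.007,0.08,0,0,0,-0.05],[1,0.014,0.16,0,0,0,-0.1],[1,0.02,0.24,0,0,0,-0.15],[1,0.028,0.289,-0.003,0,0,-0.167],[1,0.028,0.289,-0.003,0,0,-0.167]]'; python3 -m creep '[[1,0,0,0.05,0,0,0],[1,0,0,0.1,0,0,0],[1,0,0,0.14,0,0,0],[1,0,0,0.17,0,0,0],[1,0,0,0.18,0,0,0]]'; python3 - <<'E'
from h import *
plan((448.3,334.6,5,100))
E
```

```text
t: 48.95
position: [0.4488, 0.3361, 0.1051]
tcp_rot: [-0.276, 3.129, 0.0]
ft_force: [-0.2, -1.2, -1.6]
finger_gap: 0.216
grip_force: 59.0
t: 49.58
position: [0.4483, 0.3341, 0.0147]
tcp_rot: [0.272, -3.129, 0.001]
ft_force: [0.3, -0.2, -1.5]
finger_gap: 0.211
grip_force: 59.0
t 49.6 at [448.3 334.1  14.7] yaw 100.0 q [ 0.64  0.43 -0.26  0.89 -0.    0.47] F [ 0.3 -0.2 -1.5] gap 0.211 gf 59
(448.3, 334.6, 5, 100) -> [-0.0002, 0.001, 0.0194] [-0.0005, -0.0008, -0.0005] dist 10 ang 0
```

```bash
python3 -m creep '[[1,0,0.001,0.01,0,0,0],[1,0,0.001,0.018,0,0,0],[1,0,0.001,0.02,0,0,0],[1,0,0.001,0.02,0,0,0],[1,0,0.001,0.02,0,0,0]]'; python3 -m creep '[[0,0,0,0,0,0,0],[0,0,0,0,0,0,0],[0,0,0,-0.06,0,0,0],[0,0,0,-0.16,0,0,0],[0,0,0,-0.28,0,0,0]]';python3 - <<'E'
from h import *
plan((566,246,140,99.6))
c,im=snap("wrist","w19")
for k in blob(im,(3,125,60),(13,255,255),(180,60,450,340))[:1]: print("tray",circ(c,k,.021),cv2.boundingRect(k))
for k in blob(im,(3,50,60),(30,255,255),(180,60,450,340))[:1]: print("mat",circ(c,k,.003),cv2.boundingRect(k))
E
```

```text
t: 50.2
position: [0.4484, 0.3357, 0.0057]
tcp_rot: [-0.274, 3.129, 0.0]
ft_force: [0.2, -0.8, -1.9]
finger_gap: 0.211
grip_force: 59.0
t: 50.82
position: [0.4478, 0.3352, 0.1465]
tcp_rot: [0.274, -3.128, 0.001]
ft_force: [1.1, 0.5, -0.2]
finger_gap: 0.498
grip_force: 0.0
t 50.8 at [447.8 335.2 146.5] yaw 100.0 q [ 0.64  0.32 -0.05  1.2  -0.    0.47] F [ 1.1  0.5 -0.2] gap 0.498 gf 0
(566, 246, 140, 99.6) -> [-0.2018, -0.2168, 0.0128] [-0.0005, -0.0009, 0.0047] dist 148 ang 0
tray [453.  335.4  54.9] (251, 166, 125, 128)
mat [450.  335.4  69.5] (235, 143, 157, 155)
```

```bash
python3 - <<'E'
from h import *
r.snapshot("top")
plan()
c,im=snap("wrist","w20")
for k in blob(im,(3,125,60),(13,255,255),(180,60,450,340))[:1]: print("tray",circ(c,k,.021),cv2.boundingRect(k))
for k in blob(im,(3,50,60),(30,255,255),(180,60,450,340))[:1]:
    print("mat",circ(c,k,.003),cv2.boundingRect(k)); q=k.reshape(-1,2); q=q[q[:,1]<285]
    g=ray(c,cv2.convexHull(q).reshape(-1,2),.003)[:,:2]*1000; A=np.c_[2*g,np.ones(len(g))]; s=np.linalg.lstsq(A,(g**2).sum(1),rcond=None)[0]; print("fit",s[:2],np.sqrt(s[2]+s[:2]@s[:2]))
E
```

```text
t 50.9 at [451.1 337.6 152.1] yaw 100.0 q [ 0.64  0.32 -0.04  1.2  -0.    0.47] F [ 0.5  0.3 -0.2] gap 0.499 gf 0
tray [449.5 335.3  52. ] (250, 159, 121, 119)
mat [447.4 335.   66.9] (235, 136, 151, 149)
fit [447.40534852 334.87973943] 66.59523967627183
```

The tray is within about 2 mm of the mat's centre. Back to the parked tin.

```bash
python3 -m creep '[[-1,-0.05,-0.06,0,0,0,0],[-1,-0.1,-0.12,0.01,0,0,0],[-1,-0.15,-0.17,0.012,0,0,0],[-1,-0.2,-0.217,0.012,0,0,0.005],[-1,-0.2,-0.217,0.012,0,0,0.005]]'; python3 - <<'E'
from h import *
r.snapshot("top"); plan()
c,im=snap("wrist","w21")
for k in blob(im,(0,0,170),(180,40,255),(215,60,420,330))[:1]: print("tin",cv2.contourArea(k),rect(c,k,.036),cv2.boundingRect(k))
for k in blob(im,(8,50,90),(30,255,255),(0,0,240,480))[:1]: print("omat",cv2.contourArea(k),rect(c,k,.003),cv2.boundingRect(k))
c,im=snap("top")
for k in blob(im,(8,60,90),(30,255,255),(265,215,335,290))[:1]: print("omat top",cv2.contourArea(k),rect(c,k,.003),cv2.boundingRect(k))
E
```

```text
t: 51.6
position: [0.5667, 0.2445, 0.1379]
tcp_rot: [0.258, -3.129, 0.001]
ft_force: [-0.5, 0.6, 0.5]
finger_gap: 1.001
grip_force: 0.0
t 51.6 at [565.6 245.3 138. ] yaw 99.5 q [0.41 0.42 0.09 1.24 0.   0.24] F [-0.5 -0.5  0.1] gap 0.998 gf 0
tin 8859.5 [564.7 245.1  90.1  60.6   9.7] (272, 174, 82, 115)
omat 18880.0 [497.9 125.6 125.8 100.   -7.8] (107, 20, 133, 191)
omat top 742.0 [500.  119.1 127.2  89.7  -8. ] (292, 230, 32, 49)
```

```bash
python3 -m creep '[[-1,0,0,0.08,0,0,0],[-1,0,0,0.17,0,0,0],[-1,0,0,0.25,0,0,0],[-1,0,0,0.29,0,0,0],[-1,0,0,0.29,0,0,0]]';python3 -m creep '[[-1,0,0,0.01,0,0,0],[-1,0,0,0.02,0,0,0],[-1,0,0,0.026,0,0,0],[1,0,0,0.026,0,0,0],[1,0,0,0.026,0,0,0]]';python3 -m creep '[[1,0,0,0,0,0,0],[1,0,0,0,0,0,0],[1,0,0,0,0,0,0],[1,0,0,0,0,0,0],[1,0,0,0,0,0,0]]'; python3 -m creep '[[1,0,0,-0.04,0,0,0],[1,0,0,-0.08,0,0,0],[1,0,0,-0.13,0,0,0],[1,0,0,-0.18,0,0,0],[1,0,0,-0.19,0,0,0]]';python3 - <<'E'
from h import *
plan((499.3,125.2,75,82.1),(499.3,125.2,-16,82.1))
E
```

```text
t: 52.38
position: [0.5635, 0.2463, -0.007]
tcp_rot: [0.264, -3.127, 0.002]
ft_force: [-0.8, -0.2, 0.2]
finger_gap: 1.001
grip_force: 0.0
t: 53.0
position: [0.566, 0.2462, -0.0179]
tcp_rot: [-0.262, 3.13, 0.0]
ft_force: [0.8, 0.8, -1.3]
finger_gap: 0.69
grip_force: 64.9
t: 53.62
position: [0.566, 0.2462, -0.018]
tcp_rot: [-0.262, 3.13, 0.0]
ft_force: [-0.7, -0.5, 5.8]
finger_gap: 0.692
grip_force: 65.9
t: 54.25
position: [0.5665, 0.2465, 0.0777]
tcp_rot: [-0.262, 3.129, 0.001]
ft_force: [0.2, -0.7, -0.8]
finger_gap: 0.686
grip_force: 65.1
t 54.2 at [566.5 246.5  77.7] yaw 99.6 q [ 0.41  0.46 -0.02  1.09 -0.    0.24] F [ 0.2 -0.7 -0.8] gap 0.686 gf 65
(499.3, 125.2, 75, 82.1) -> [0.1728, -0.2168, 0.0049] [0.0005, 0.0013, 0.194] dist 139 ang 17
(499.3, 125.2, -16, 82.1) -> [0.0, 0.0, 0.182] [0.0, 0.0, 0.0] dist 91 ang 0
```

```bash
python3 -m creep '[[1,0.05,-0.06,0,0,0,0.06],[1,0.1,-0.12,0,0,0,0.12],[1,0.15,-0.18,0.005,0,0,0.194],[1,0.173,-0.217,0.005,0,0,0.194],[1,0.173,-0.217,0.005,0,0,0.194]]';python3 -m creep '[[1,0,0,0.03,0,0,0],[1,0,0,0.08,0,0,0],[1,0,0,0.13,0,0,0],[1,0,0,0.15,0,0,0],[1,0,0,0.15,0,0,0]]';python3 - <<'E'
from h import *
r.snapshot("top"); plan((499.3,125.2,-14,82.1))
E
```

```text
t: 54.88
position: [0.4981, 0.1238, 0.0737]
tcp_rot: [-0.215, -3.134, 0.0]
ft_force: [0.6, 0.3, -0.7]
finger_gap: 0.686
grip_force: 65.2
t: 55.5
position: [0.4981, 0.1251, -0.002]
tcp_rot: [-0.214, -3.133, 0.001]
ft_force: [0.1, 0.1, -0.1]
finger_gap: 0.692
grip_force: 65.2
t 55.5 at [498.6 125.2  -1.1] yaw 82.2 q [ 0.25  0.38 -0.39  0.81 -0.    0.38] F [ 0.1  0.  -1.3] gap 0.690 gf 65
(499.3, 125.2, -14, 82.1) -> [-0.0013, 0.0003, 0.0257] [-0.0001, -0.0002, 0.0006] dist 13 ang 0
```

```bash
python3 -m creep '[[1,-0.001,0,0.01,0,0,0],[1,-0.001,0,0.02,0,0,0],[1,-0.001,0,0.025,0,0,0],[1,-0.001,0,0.025,0,0,0],[1,-0.001,0,0.025,0,0,0]]';python3 -m creep '[[-1,0,0,0,0,0,0],[-1,0,0,0,0,0,0],[-1,0,0,-0.06,0,0,0],[-1,0,0,-0.16,0,0,0],[-1,0,0,-0.28,0,0,0]]';python3 - <<'E'
from h import *
r.snapshot("top"); r.snapshot("top"); plan((330,0,250,30))
c,im=snap("wrist","w22")
for k in blob(im,(0,0,170),(180,40,255),(215,60,420,330))[:1]: print("tin",cv2.contourArea(k),rect(c,k,.039),cv2.boundingRect(k))
m=cv2.inRange(cv2.cvtColor(im,cv2.COLOR_RGB2HSV),(8,50,90),(30,255,255)); m[:, :190]=0; m[:,440:]=0; m[320:]=0
k=cv2.findNonZero(m); print("omat",rect(c,cv2.convexHull(k),.003),cv2.boundingRect(k))
E
```

```text
t: 56.18
position: [0.499, 0.1247, -0.0134]
tcp_rot: [0.216, 3.134, -0.0]
ft_force: [0.3, 0.6, -0.6]
finger_gap: 0.689
grip_force: 65.2
t: 56.8
position: [0.4982, 0.1245, 0.1275]
tcp_rot: [-0.216, -3.133, 0.001]
ft_force: [2.3, -0.1, -0.1]
finger_gap: 1.004
grip_force: 0.0
t 56.9 at [502.3 125.6 132.7] yaw 82.1 q [ 0.24  0.25 -0.18  1.13 -0.    0.38] F [ 0.6  0.1 -0. ] gap 1.000 gf 0
(330, 0, 250, 30) -> [0.3048, -0.2952, -0.2385] [0.0047, 0.0043, 0.579] dist 243 ang 52
tin 9304.5 [497.9 124.5  88.5  59.9  -7.9] (268, 170, 85, 117)
omat [497.4 124.9 125.4  99.7  -7.9] (248, 141, 126, 148)
```

```bash
python3 -m creep '[[-1,0,0,-0.1,0,0,0],[-1,0.08,-0.08,-0.17,0,0,0.1],[-1,0.16,-0.16,-0.2,0,0,0.2],[-1,0.24,-0.23,-0.22,0,0,0.3],[-1,0.3,-0.29,-0.23,0,0,0.4]]';python3 - <<'E'
from h import *
r.snapshot("top"); c,im=snap("top","tF"); print("F",r.observe()["t"])
bl=lambda n,lo,hi,roi,f,z:[print(n,round(cv2.contourArea(k)),f(c,k,z)) for k in blob(im,lo,hi,roi)[:1]]
bl("tin",(0,0,190),(180,35,255),(270,215,335,290),rect,.039)
bl("omat",(8,60,90),(30,255,255),(265,215,335,290),rect,.003)
bl("tray",(4,120,80),(14,255,255),(190,235,262,305),circ,.021)
bl("rmat",(4,60,90),(30,255,255),(190,235,262,305),circ,.003)
bl("rest",(8,60,120),(30,255,255),(440,240,515,300),rect,.003)
bl("grip",(8,135,200),(17,255,255),(465,255,500,285),rect,.061)
bl("handle",(26,110,200),(34,255,255),(385,235,460,275),rect,.047)
print("slate yellow",len(blob(im,(24,110,100),(36,255,255),(385,190,462,235))))
v=np.hstack([cv2.resize(im[150:310,175:515],(800,376))[:, :, ::-1]]); s=r.snapshot("scene")[:,:,::-1]
cv2.imwrite("pics/fin.png",np.vstack([v,cv2.resize(s[120:400,40:540],(400,224)).repeat(1,1) if 0 else np.hstack([cv2.resize(s[120:400,40:540],(400,224)),np.zeros((224,400,3),np.uint8)])]))
a=cv2.imread("pics/top0.png").astype(int)
for n,q in dict(block=(170,185,210,222),clip=(300,170,335,206),jar=(236,160,262,188),purple1=(140,235,182,278)).items():
    x0,y0,x1,y1=q; d=abs(a[y0:y1,x0:x1,::-1]-im[y0:y1,x0:x1]).max(2); print(n,"changed px",int((d>60).sum()))
E
```

```text
t: 57.58
position: [0.3284, 0.0009, 0.2412]
tcp_rot: [-1.181, -2.911, 0.001]
ft_force: [-0.3, -0.3, -0.3]
finger_gap: 0.999
grip_force: 0.0
F 57.675
tin 634 [501.9 125.   85.8  61.3  -7.9]
omat 1530 [500.7 125.2 127.9 101.9  -8. ]
tray 1216 [451.1 335.   57. ]
rmat 1759 [450.9 335.6  67.7]
rest 1304 [ 464.  -365.7  151.5   71.4  -60.5]
grip 132 [ 464.4 -365.5   59.    20.7  -60.7]
handle 104 [ 522.8 -179.9   89.2   43.    77. ]
slate yellow 0
block changed px 6
clip changed px 0
jar changed px 0
purple1 changed px 0
```

View pics/fin.png

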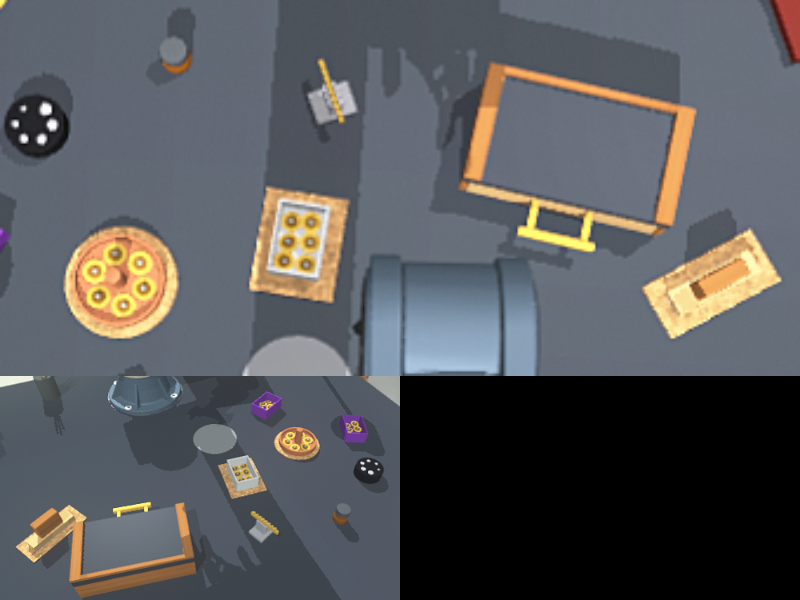

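The final view shows the slate clear, the drawer home (handle at (558,235)) and the scraper centred on its rest (712,282). The tray is on the round mat (120,282) and the tin is lengthwise on the oblong mat (298,240). The bystanders are unchanged.

```bash
python3 -c "
from bench import r
print(r.sign_off())"
```

```text
the job is handed in; nothing more can be done
None
```

The job is done and handed in at about 58 s: all four chips were seen in the drawer before it was pushed home, the scraper is back on its rest, tin and tray are swapped and centred to about 2 mm, and the bystanders are undisturbed.

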